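# Right the fallen flask, then free and hold up the warming-box cover

### The job

Get the grease flasks ready for the warming box: first stand the fallen flask upright in the gap of its row on the cork strip and let go of it, leaving its neighbours standing where they are. Then, before touching the slide catch, tug the grey box's cover by its bar handle to learn whether it is caught: the catch is unmarked and locks at one end of its travel only, so if the cover is caught slide it to the other end, and if not leave it. Open the cover at least half-way and finish still holding it open, as it drops shut if let go.

Things in the scene. Friction and masses are not known exactly. Their poses are not given: they have to be found in the camera images.
- flask_center (a point): centre (half-way up) of the fallen flask: a white square plastic flask 46 x 46 mm, body 75 mm high, with a short neck and on top a black ball stopper 28 mm across, 106 mm tall in all, 250 g. z axis from its underside to its ball. It starts lying on one flat side on the strip, roughly along it, ball towards the robot. Held by the ball it swings freely between two finger pads. The underside is 53 mm behind this point
- flask_ball (a point): centre of the fallen flask's ball stopper (28 mm across): 92 mm above the flask's underside, 39 mm from flask_center. 26 mm above the table as it lies, 95 mm above it when it stands on the strip
- lane: the light cork strip that the row stands on, fixed, 400 x 90 mm and 3 mm thick; x axis along it (away from the robot), y across it, z up; origin at table height on its centre line, 190 mm from its near end. The neighbours stand on its centre line at x = -145, +115 and +175 mm; the gap of the row lies between the first two
- flask_near: a white square flask (46 x 46 mm, 106 mm tall with its black ball stopper), standing in the row on the strip; origin: centre of its underside, z axis towards its ball (the one nearest the robot)
- flask_mid: a white square flask (46 x 46 mm, 106 mm tall with its black ball stopper), standing in the row on the strip; origin: centre of its underside, z axis towards its ball (just beyond the gap)
- flask_far: a white square flask (46 x 46 mm, 106 mm tall with its black ball stopper), standing in the row on the strip; origin: centre of its underside, z axis towards its ball (the farthest)
- box: the grey sheet-metal warming box, fixed, 200 mm deep (x) x 260 mm wide (y) x 130 mm high; origin at the centre of its underside, front towards its -x (the robot), z up
- cover (a joint): angle of the box's flat cover (200 x 260 x 6 mm, 500 g), rad: 0 shut, growing as its front edge rises; stop at 1.2. It is hinged along the box's far top edge and always falls shut if let go. When caught it has about 0.027 rad of play (5 mm at the front edge) before the catch stops it
- cover_hinge (a point): on the hinge axis, middle of the box's far top edge (130 mm high); the axis runs along the box's y
- cover_handle (a point): middle of the black bar handle (a round bar 80 mm long and 11 mm thick on two thin posts, along the box's y, standing 35 mm above the cover) near the cover's front edge; the point is 182 mm in front of the hinge, 55 mm to the -y side of the middle and, with the cover shut, 41 mm above the hinge
- catch (a joint): position of the slide catch along the box's y, m: 0 at the end nearer the handle (-y end), 0.036 at the other end. It starts anywhere and stays where it is left (about 2 N of friction). A hidden keeper holds the cover if the catch stands in one half of its travel and not in the other (nor in the middle 4 mm); which half differs from start to start and cannot be seen
- catch_tab (a point): centre of the catch's upright black tab (18 mm along the box's x, 14 mm along its y, 26 mm tall, its foot 8.5 mm above the cover's underside), near the cover's front edge: 178 mm in front of the hinge and, at joint value 0, 47 mm to the +y side of the middle, at 0.036 83 mm; the top of the tab is 13 mm above this point, the cover's upper face 15.5 mm below it
Things that resemble listed ones, but are neither listed nor needed, are in the scene too. What is shaped like the flask_near but red is not meant.

How it is judged (in metres and radians):
On the way, in this order (a step that is already met when the one before it is completed fails the run):
1. the fallen flask stands upright on the strip in the gap of the row, released (angle between flask_center's own z axis and vertical below 0.12 rad and y of flask_center in the frame of lane between -0.03 and 0.03 m and x of flask_center in the frame of lane between -0.105 and 0.075 m and z of flask_center in the frame of lane between 0.05 and 0.062 m and contact force between flask and the fingers below 0.1 N and linear speed of flask below 0.03 m/s), for 0.2 s.
2. the cover has been tugged up against its play (over 0.01 rad) with the catch not yet slid (value of joint cover above 0.01 rad and distance of catch_tab from where it was at the start of the episode below 0.014 m), for 0.02 s.
At the end, for the whole second after the job is handed in: cover open over 0.6 rad (half-way), still, held by the fingers (over 0.5 N); the righted flask upright (0.12 rad) on the strip in the gap, within 30 mm of its centre line, untouched, still; its neighbours upright, moved under 25 mm (all of step 1 and value of joint cover above 0.6 rad and velocity of joint cover between -0.15 and 0.15 rad/s and contact force between cover and the fingers above 0.5 N and angle between each of flask_near, flask_mid, flask_far's own z axis and vertical below 0.12 rad and distance of each of flask_near, flask_mid, flask_far from where it was at the start of the episode below 0.025 m); the arm keeps its last pose, push and grip.
It fails at once if a neighbouring flask is knocked over (angle between any of flask_near, flask_mid, flask_far's own z axis and vertical above 0.4 rad).
It also fails if it takes over 72 s, if anything falls off the work surface, if the arm or the gripper's body presses on something with over 40 N, if the wrist force passes 120 N, or if a joint passes its speed limit or range.

### The arm

A 6-joint arm with a two-finger parallel gripper is mounted at the origin on the work surface. World frame = base frame: x ahead of the robot, y to its left, z up, the work surface at z = 0. Lengths are in mm, angles in rad, forces in N, time in s.
With the tool pointing down it reaches from about 275 to 750 mm from the base axis. Payload 10.2 kg.
Tool frame: the origin (TCP) lies midway between the tips of the shut fingers; the grasp point (between the pads) lies 19 mm behind it; x points along the fingers, y is the direction in which the jaws open and shut, and the axes are right-handed (so a half turn about x gives the same grasp; the last joint's range is limited). The gripper opens to 85 mm and grips with 20 to 120 N. Pads are 22 mm wide; open, the fingers measure 114 mm over their backs; the gripper's body (76 mm by 85 mm) begins 54 mm behind the grasp point. The pads swing forward as they close: fully open they stand 13 mm farther back than shut.
Start: joints at [0.886, 0.313, 1.498, -0, 1.331, -0.223], TCP at [233.932, 470.007, 231.294] pointing down, gripper open.
Joint ranges: [-2.94, 2.94], [-0.97, 2.17], [0.19, 2.56], [-1.23, 4.37], [0.02, 3.11], [-2.88, 2.88]. Speed limits (rad/s): [2.39, 2.39, 3.01, 3.14, 3.14, 3.14].

### API

Orientations are given as a unit quaternion [w, x, y, z].
In Python, from rig import sense, capture, get_calibration, finish_job gives the robot as it stands.
- The arm moves only by the tool jog_arm, never from a script. Its argument "increments" is a list of rows, each an object of numbers: "rx", "ry", "rz": the turn, a rotation vector about the tool's x, y, z in rad; "x", "y", "z": the shift along the tool's x, y, z in mm; "hand": the finger opening in mm, from 0 to 85.4. A call has 1 to 5 rows; each row shifts and turns the commanded pose from where the row before left it, along the tool's axes as they then stand; what a row does not reach is not made up. A row lasts 1/8 s, in which the tool goes at most 62.5 mm and 10.7 degrees, less where a joint would pass 70% of its speed; a pose out of reach is approached as far as the arm can. A call with a gripper value outside its range is refused whole. The fingers move at their own pace and stop on an object; "force" is the grip in N (left out, the last holds). Time passes only in rows, so rows that do not move let the fingers close. It gives the time, the measured TCP pose, the force and the opening at its end, in the units of the state.
- sense(): the state, without advancing time (a new reading comes with each control period).
- capture(name): name is "scene" or "top"; returns the picture (400x640x3 uint8, red, green, blue); there is no depth.
- get_calibration(name): a dict with "camera_matrix" (3x3 intrinsics, pixels), "R" (3x3) and "t" (3): a world point X has camera coordinates R X + t. Camera axes: x right, y down, z forward; pixel columns grow to the right and rows downward; lengths in mm; the calibration is good to about 2 mm. A picture is of the moment at which its call begins. get_calibration takes no time and is no camera call.
- finish_job(): hands the job in, once; it reports no verdict.
The state is a dict: "time_s": time; "joints": joint angles; "dq": joint speeds; "tau": joint torques, N m; "eef_pos": TCP position; "ee_rot": TCP orientation; "force": force on the tool from outside, world axes, zero at the start; "wrist_torque": the same for the moment, N m; "grip_width": opening from 0.0 (shut) to 1.0 (fully open).
Only numpy, scipy, OpenCV 4.12 (cv2) and the standard library are available. Lean on these libraries where they do the work, as an engineer would, in place of code of your own. Each camera call takes 0.05 s, during which the arm holds its last target.

## Working session

There is one attempt and no reset: what is moved stays moved. The work goes in short steps, Python scripts to look and compute and a tool call to move; the robot and the scene stay as the last step left them, time stands still between calls to the robot, and variables do not carry over. Pictures are saved under pics/ and viewed, and the job is handed in when it is done.

Besides the shell and the picture viewer there is one more tool, called after ">>>" in YAML: its name, and indented under it one key for each argument. jog_arm: Moves the arm, as the interface text tells. Its arguments: {"type":"object","properties":{"increments":{"type":"array","items":{"type":"object","properties":{"rx":{"type":"number"},"ry":{"type":"number"},"rz":{"type":"number"},"x":{"type":"number"},"y":{"type":"number"},"z":{"type":"number"},"hand":{"type":"number"}}}},"force":{"type":"number"}},"required":["increments"]}

```bash
ls; mkdir -p pics; python3 - <<'E'
from rig import *
import cv2,json
print(sense())
for n in("scene","top"):
    im=capture(n); cv2.imwrite(f"pics/{n}0.png",im[:,:,::-1]); c=get_calibration(n); print(n,c)
E
```

```text
pics
{'time_s': 0.0, 'joints': array([ 8.85571728e-01,  3.13442132e-01,  1.49844673e+00,  4.88748188e-06,
        1.33099629e+00, -2.23388011e-01]), 'dq': array([ 1.98366714e-03, -2.16040090e-04, -4.40098722e-05,  9.72708357e-04,
        1.65160626e-03, -1.60230217e-03]), 'tau': array([ 1.44486232e-03, -4.12267542e+01, -2.59737700e+01, -9.65162440e-05,
        4.21509409e-03, -2.66677731e-06]), 'eef_pos': array([233.77197551, 469.79047494, 230.73547097]), 'ee_rot': array([ 0.68813551,  0.1614271 ,  0.68853959, -0.16224686]), 'force': array([-0.72880502, -0.86527557, -0.41916611]), 'wrist_torque': array([-0.02169292, -0.01620287, -0.01955221]), 'grip_width': 1.0023465409100487}
scene {'camera_matrix': array([[361.19663594,   0.        , 316.24340718],
       [  0.        , 361.19663594, 199.1954996 ],
       [  0.        ,   0.        ,   1.        ]]), 'R': array([[ 0.819289  ,  0.57325352, -0.01208067],
       [ 0.39203815, -0.57542374, -0.71776988],
       [-0.41841562,  0.58332488, -0.69617559]]), 't': array([-497.42281001,  -81.34947872, 1156.82240668])}
top {'camera_matrix': array([[454.06752248,   0.        , 312.76378123],
       [  0.        , 454.06752248, 204.63339187],
       [  0.        ,   0.        ,   1.        ]]), 'R': array([[ 0.01615842, -0.99985999, -0.00434726],
       [-0.99554529, -0.01568447, -0.09297077],
       [ 0.09288957,  0.00583015, -0.99565935]]), 't': array([  95.06616122,  562.53365439, 1013.54798243])}
```

View pics/scene0.png

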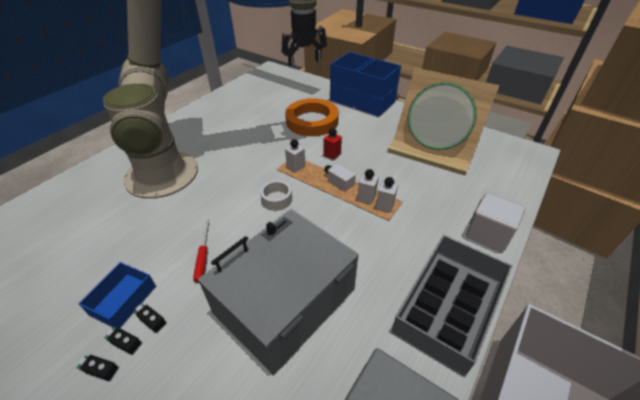

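View pics/top0.png

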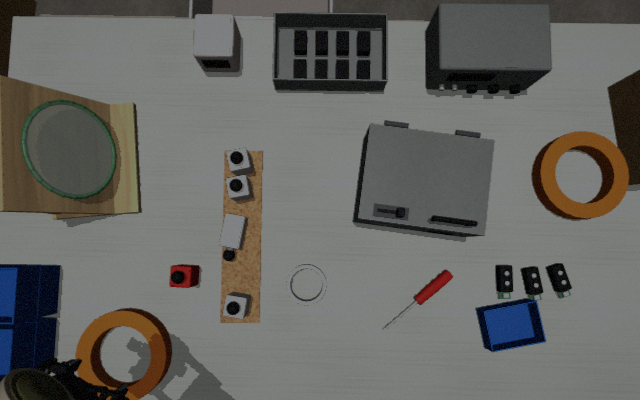

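The scene view shows the row on its cork strip, with the fallen flask's ball near (329,169), and the box with its handle and catch. In the top view the strip spans (222,151) to (260,322), with the fallen flask at (233,232) and its ball at (229,255). The box handle is near (453,220) and the catch near (397,212). I'll enlarge the top view.

```bash
cat > h.py <<'E'
import numpy as np, cv2
from rig import *
def ray(n,u,v,z):
    c=get_calibration(n);K=c["camera_matrix"];R=np.array(c["R"]);t=np.array(c["t"])
    d=R.T@np.linalg.inv(K)@np.array([u,v,1.]);o=-R.T@t
    return o+d*(z-o[2])/d[2]
def proj(n,X):
    c=get_calibration(n);p=c["camera_matrix"]@(np.array(c["R"])@np.array(X)+np.array(c["t"]));return p[:2]/p[2]
def tri(a,b):
    A=[];B=[]
    O=[];D=[]
    for n,(u,v) in (("top",a),("scene",b)):
        c=get_calibration(n);R=np.array(c["R"]);d=R.T@np.linalg.inv(c["camera_matrix"])@np.array([u,v,1.]);d/=np.linalg.norm(d)
        P=np.eye(3)-np.outer(d,d);A.append(P);B.append(P@(-R.T@np.array(c["t"])))
    return np.linalg.lstsq(np.vstack(A),np.hstack(B),rcond=None)[0]
def crop(src,dst,x0,y0,x1,y1,s):
    im=cv2.imread(src)[y0:y1,x0:x1];cv2.imwrite(dst,cv2.resize(im,None,fx=s,fy=s,interpolation=cv2.INTER_CUBIC))
E
python3 - <<'E'
from h import *
im=cv2.imread("pics/top0.png");hsv=cv2.cvtColor(im,cv2.COLOR_BGR2HSV)
m=cv2.inRange(hsv,(5,60,90),(22,200,255));m[:, :210]=0;m[:,275:]=0;m[:140]=0;m[335:]=0
m=cv2.morphologyEx(m,cv2.MORPH_OPEN,np.ones((3,3)))
c=np.vstack(cv2.findContours(m,0,2)[0]);r=cv2.minAreaRect(c);print(r)
for p in cv2.boxPoints(r):print(p,ray("top",*p,3).round(1))
# dark blobs
g=cv2.inRange(hsv,(0,0,0),(180,255,55));g2=g.copy();g2[:,:215]=0;g2[:,265:]=0;g2[:140]=0;g2[330:]=0
n,l,s,ce=cv2.connectedComponentsWithStats(g2)
for i in range(1,n):
  if s[i,4]>20:print(s[i],ce[i])
crop("pics/top0.png","pics/t1.png",205,140,285,330,3); crop("pics/top0.png","pics/t2.png",345,110,505,250,5)
crop("pics/scene0.png","pics/s1.png",270,130,410,220,5);crop("pics/scene0.png","pics/s2.png",195,205,365,375,3)
E
```

```text
((241.3445281982422, 236.49655151367188), (39.05702590942383, 171.86868286132812), 1.2730300426483154)
[219.91165 321.9758 ] [290.1 312.3   3. ]
[223.73001 150.14957] [689.5 317.3   3. ]
[262.7774 151.0173] [688.8 224.7   3. ]
[258.95905 322.84354] [289.6 222.9   3. ]
[230 152  13  12 122] [236.24590164 157.3852459 ]
[233 153  21  23 128] [244.8828125 168.9140625]
[230 179  12  13 122] [235.54098361 184.90983607]
[233 178  20  23 105] [245.75238095 193.0952381 ]
[240 218   8  31  65] [243.23076923 232.69230769]
[223 249  12  12 114] [228.60526316 254.76315789]
[229 292  22  25 120] [243.425      299.91666667]
[227 302  13  13 133] [232.84962406 307.81954887]
```

View pics/t1.png

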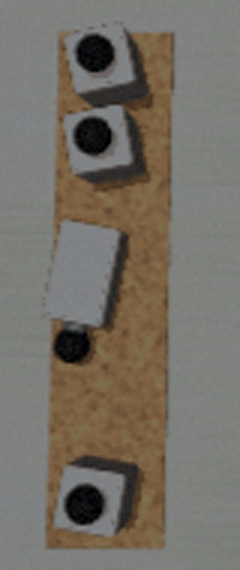

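View pics/t2.png

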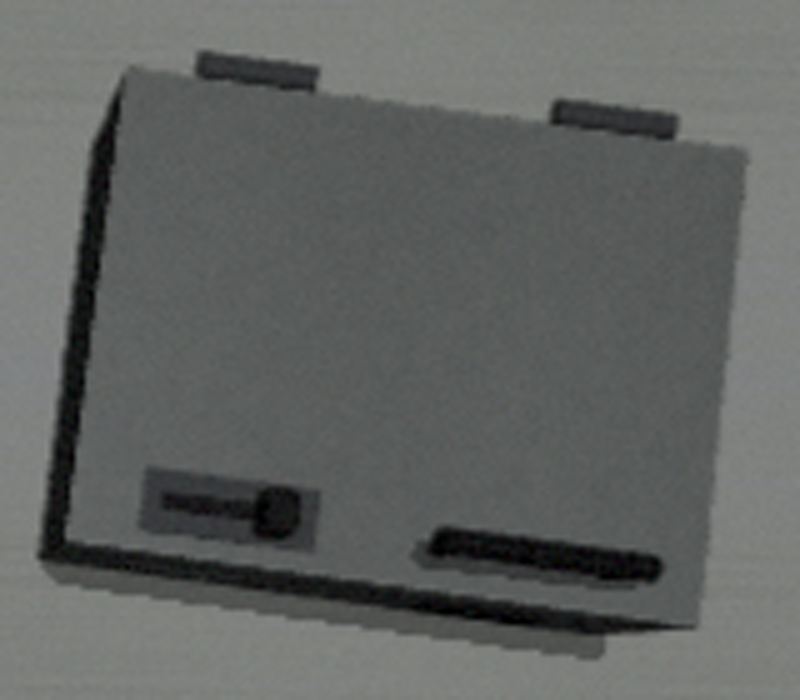

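View pics/s1.png

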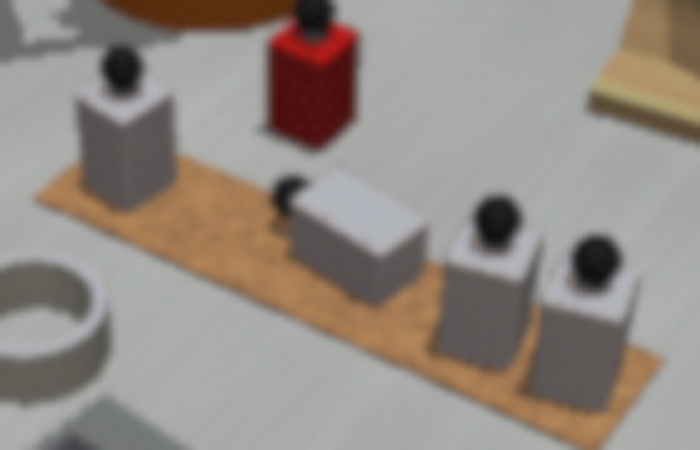

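View pics/s2.png

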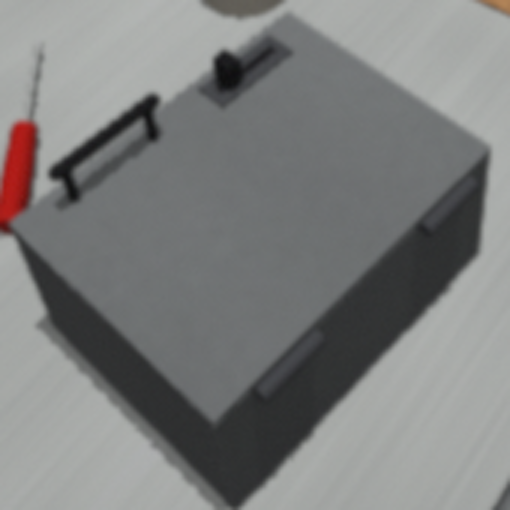

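```bash
python3 - <<'E'
from h import *
for n,(u,v),z in(("fallen ball",(228.6,254.8),26),("near",(232.8,307.8),95),("mid",(235.5,184.9),95),("far",(236.2,157.4),95)):
    print(n,ray("top",u,v,z).round(1))
    b=ray("top",u,v,z);print(proj("scene",b).round(1))
E
```

```text
fallen ball [443.6 293.2  26. ]
[327.1 168.7]
near [334.8 267.7  95. ]
[293.1 143. ]
mid [594.5 270.3  95. ]
[368.1 173.2]
far [654.5 270.7  95. ]
[387.7 181.1]
```

```bash
python3 - <<'E'
from h import *
from scipy.spatial.transform import Rotation as Ro
q=sense()["ee_rot"];R=Ro.from_quat(q,scalar_first=True).as_matrix();print(R.round(3))
T=lambda x,y:(x/3+205,y/3+140)
cs=[ray("top",*T(*p),49)[:2] for p in((65,222),(126,229),(106,327),(48,318))]
print("face",np.round(cs,1),np.mean(cs,0))
b=np.array([443.6,293.2]);d=np.mean(cs,0)-b;print("flask yaw",np.arctan2(d[1],d[0]),np.hypot(*d))
U=lambda x,y:(x/5+345,y/5+110)
h1=ray("top",*U(435,543),171);h2=ray("top",*U(655,568),171);print("handle",h1,h2,(h1+h2)/2,np.linalg.norm(h1-h2))
v=h1-h2;print("yaw",np.arctan2(-v[0],v[1]))
co=[ray("top",*U(*p),136)[:2] for p in((128,68),(748,150),(697,627),(65,543))];co=np.array(co);print("cover corners",co.round(1),[np.linalg.norm(co[i]-co[(i+1)%4]).round(1) for i in range(4)])
for i in((1,0),(2,3)):
  e=co[i[1]]-co[i[0]];print("yaw",np.arctan2(-e[0],e[1]))
print("tab top",ray("top",*U(277,508),164.5))
# tab in scene, handle ends in scene
S=lambda x,y:(x/3+195,y/3+205)
print("tri handle ends",tri(U(435,543),S(153,99)),tri(U(655,568),S(55,172)))
E
```

```text
[[-0.001  0.446  0.895]
 [-0.001  0.895 -0.446]
 [-1.    -0.001 -0.   ]]
face [[534.8 296.2]
 [530.2 250.5]
 [457.3 263.2]
 [463.3 306.4]] [496.39479012 279.08679071]
flask yaw -0.2612141247608347 54.64862798049542
handle [ 523.61561269 -131.25056187  171.        ] [ 515.16811159 -217.292098    171.        ] [ 519.39186214 -174.27132994  171.        ] 86.45522665074188
yaw -0.0978656943555081
cover corners [[ 722.   -14.2]
 [ 691.1 -271.1]
 [ 493.4 -246.3]
 [ 523.5   10.6]] [np.float64(258.7), np.float64(199.2), np.float64(258.7), np.float64(200.0)]
yaw -0.11957878104455368
yaw -0.11665381189175407
tab top [536.94165376 -70.53588171 164.5       ]
tri handle ends [ 524.3290855  -131.74365618  167.23997803] [ 516.33445374 -215.50376141  172.02351532]
```

>>> jog_arm:
  increments:
    - {"rx":-0.1,"x":20,"hand":56}
    - {"rx":-0.1,"x":20}
    - {"y":-23,"z":50}
    - {"y":-23,"z":50}
    - {"y":-23,"z":50}
  force: 25

```text
schema error: expected keys rx, ry, rz, x, y, z, hand
```

>>> jog_arm:
  increments:
    - {"y":-23,"z":49}
    - {"y":-23,"z":49}
    - {"x":40}
    - {}
    - {}

```text
schema error: expected keys rx, ry, rz, x, y, z, hand
```

```bash
python3 - <<'E'
from h import *
from scipy.spatial.transform import Rotation as Ro
s=sense();R=Ro.from_quat(s["ee_rot"],scalar_first=True).as_matrix();print(s["eef_pos"],R.round(3),s["grip_width"],s["time_s"])
print("delta tool",R.T@(np.array([443.6,293.2,12])-s["eef_pos"]))
for n in("scene","top"):
    im=capture(n); cv2.imwrite(f"pics/{n}1.png",im[:,:,::-1])
crop("pics/scene1.png","pics/s3.png",250,60,430,220,4)
E
```

```text
[233.79401605 469.835304   230.81873096] [[-0.001  0.446  0.895]
 [-0.001  0.895 -0.446]
 [-1.    -0.001 -0.   ]] 0.9994108285780903 0.1
delta tool [218.82329289 -64.42407979 266.58230056]
```

View pics/s3.png

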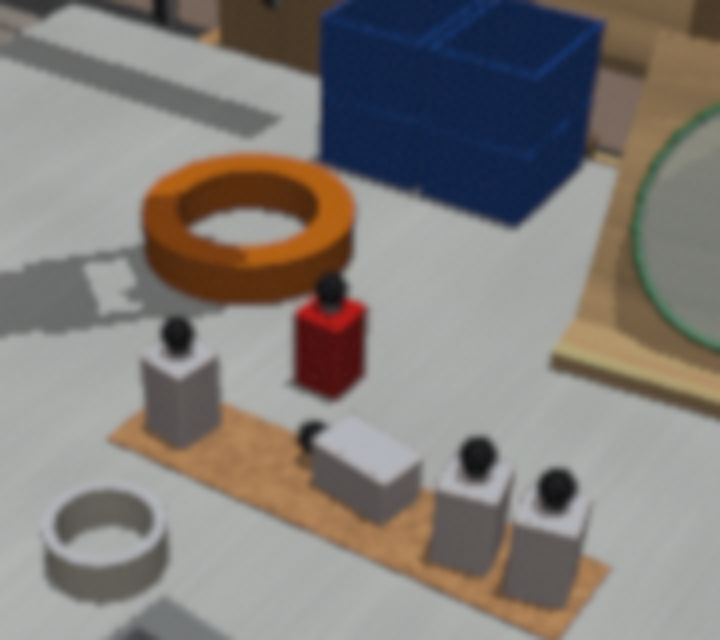

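The move call needs every key in each row, so it was refused and the arm hasn't moved. The picture shows the scene unchanged, with the fallen ball at crop (312,437).

>>> jog_arm:
  increments:
    - {"rx":-0.1,"ry":0,"rz":0,"x":20,"y":0,"z":0,"hand":56}
    - {"rx":-0.1,"ry":0,"rz":0,"x":20,"y":0,"z":0,"hand":56}
    - {"rx":0,"ry":0,"rz":0,"x":0,"y":-23,"z":50,"hand":56}
    - {"rx":0,"ry":0,"rz":0,"x":0,"y":-23,"z":50,"hand":56}
    - {"rx":0,"ry":0,"rz":0,"x":0,"y":-23,"z":50,"hand":56}
  force: 25

```text
time_s: 0.82
eef_pos: [362.0, 363.4, 191.2]
ee_rot: [0.701, 0.092, 0.701, -0.092]
force: [0.8, 0.5, 0.4]
grip_width: 0.653
```

>>> jog_arm:
  increments:
    - {"rx":0,"ry":0,"rz":0,"x":0,"y":-23,"z":49,"hand":56}
    - {"rx":0,"ry":0,"rz":0,"x":0,"y":-23,"z":49,"hand":56}
    - {"rx":0,"ry":0,"rz":0,"x":40,"y":0,"z":0,"hand":56}
    - {"rx":0,"ry":0,"rz":0,"x":0,"y":0,"z":0,"hand":56}
    - {"rx":0,"ry":0,"rz":0,"x":0,"y":0,"z":0,"hand":56}

```text
time_s: 1.45
eef_pos: [443.8, 295.3, 152.5]
ee_rot: [0.701, 0.092, 0.701, -0.092]
force: [0.7, -1.2, 0.6]
grip_width: 0.655
```

```bash
cat >> h.py <<'E'
from scipy.spatial.transform import Rotation as Ro
def st(target=None):
    s=sense();R=Ro.from_quat(s["ee_rot"],scalar_first=True).as_matrix();print(s["eef_pos"].round(1),R.round(3).tolist(),"grip",round(s["grip_width"]*85.4,1),"t",s["time_s"],"F",s["force"].round(1))
    if target is not None:print("delta tool",(R.T@(np.array(target)-s["eef_pos"])).round(1))
    return s,R
def snap(k):
    for n in("scene","top"):
        im=capture(n); cv2.imwrite(f"pics/{n}{k}.png",im[:,:,::-1])
E
python3 - <<'E'
from h import *
st([443.6,293.2,12]);snap(2)
crop("pics/scene2.png","pics/s4.png",250,60,430,220,4)
E
```

```text
[443.8 295.3 152.5] [[0.001, 0.258, 0.966], [0.0, 0.966, -0.258], [-1.0, 0.001, 0.001]] grip 55.9 t 1.45 F [ 0.7 -1.2  0.6]
delta tool [140.5  -2.2   0.2]
```

View pics/s4.png

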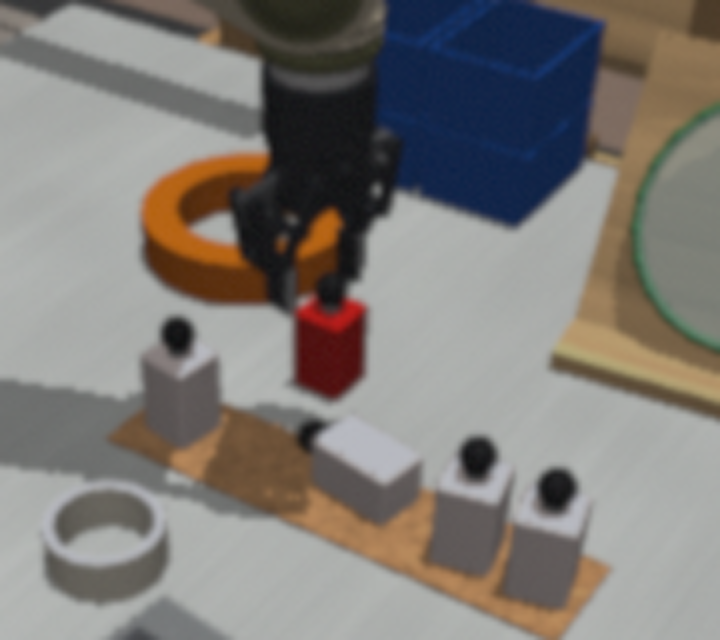

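View pics/top2.png

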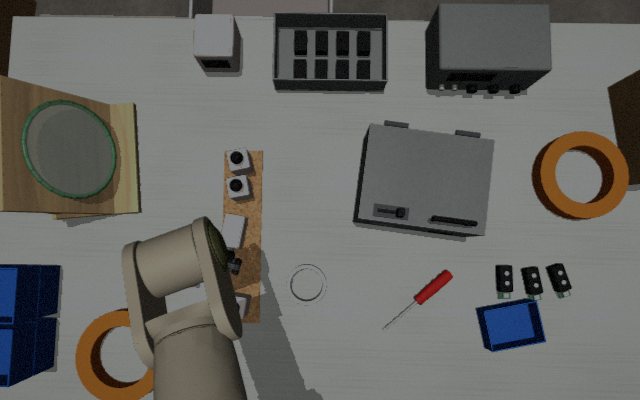

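The gripper hangs open above the ball, with its tips near crop (285,305) and (350,280). Descending now.

>>> jog_arm:
  increments:
    - {"rx":0,"ry":0,"rz":0,"x":50,"y":-2,"z":0,"hand":56}
    - {"rx":0,"ry":0,"rz":0,"x":45,"y":0,"z":0,"hand":56}
    - {"rx":0,"ry":0,"rz":0,"x":30,"y":0,"z":0,"hand":56}
    - {"rx":0,"ry":0,"rz":0,"x":15,"y":0,"z":0,"hand":56}
    - {"rx":0,"ry":0,"rz":0,"x":0,"y":0,"z":0,"hand":20}

```text
time_s: 2.17
eef_pos: [443.3, 293.1, 11.6]
ee_rot: [0.701, 0.092, 0.701, -0.092]
force: [0.1, -0.5, 0.6]
grip_width: 0.458
```

>>> jog_arm:
  increments:
    - {"rx":0,"ry":0,"rz":0,"x":0,"y":0,"z":0,"hand":20}
    - {"rx":0,"ry":0,"rz":0,"x":0,"y":0,"z":0,"hand":20}
    - {"rx":0,"ry":0,"rz":0,"x":0,"y":0,"z":0,"hand":20}
    - {"rx":0,"ry":0,"rz":0,"x":0,"y":0,"z":0,"hand":20}

```text
time_s: 2.68
eef_pos: [443.7, 293.3, 12.5]
ee_rot: [0.702, 0.093, 0.7, -0.092]
force: [-0.9, 1.6, 6.2]
grip_width: 0.303
```

```bash

python3 - <<'E'
from h import *
st();snap(3)
crop("pics/scene3.png","pics/s5.png",280,120,400,220,6)
E
```

```text
[443.7 293.3  12.5] [[0.002, 0.259, 0.966], [0.001, 0.966, -0.259], [-1.0, 0.001, 0.002]] grip 25.9 t 2.675 F [-0.9  1.6  6.2]
```

View pics/s5.png

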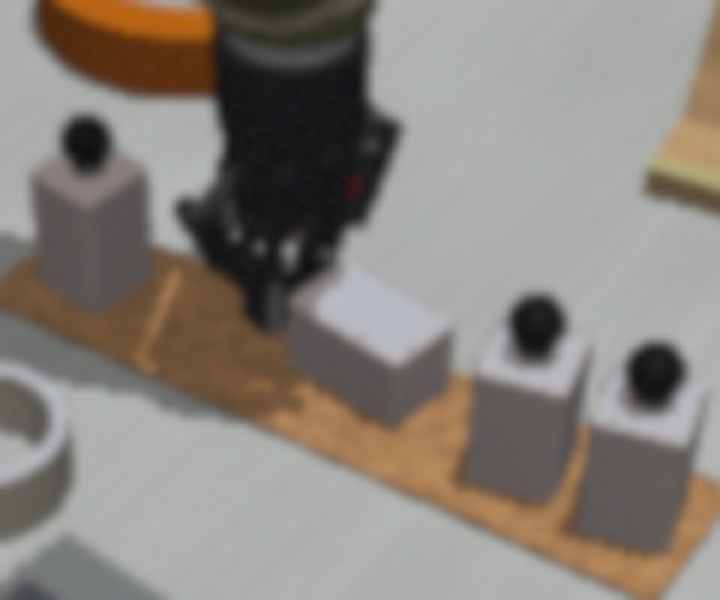

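The fingers stopped at 25.9 mm, under the 28 mm ball, with 6 N pushing up on the tool. So the pads hold the ball above its equator, and I'll regrip lower.

>>> jog_arm:
  increments:
    - {"rx":0,"ry":0,"rz":0,"x":0,"y":0,"z":0,"hand":45}
    - {"rx":0,"ry":0,"rz":0,"x":0,"y":0,"z":0,"hand":45}
    - {"rx":0,"ry":0,"rz":0,"x":6.5,"y":0,"z":0,"hand":45}
    - {"rx":0,"ry":0,"rz":0,"x":0,"y":0,"z":0,"hand":20}
    - {"rx":0,"ry":0,"rz":0,"x":0,"y":0,"z":0,"hand":20}

```text
time_s: 3.4
eef_pos: [442.9, 292.7, 4.5]
ee_rot: [0.701, 0.092, 0.701, -0.092]
force: [-1.1, -0.3, 0.1]
grip_width: 0.308
```

>>> jog_arm:
  increments:
    - {"rx":0,"ry":0,"rz":0,"x":0,"y":0,"z":0,"hand":20}
    - {"rx":0,"ry":0,"rz":0,"x":0,"y":0,"z":0,"hand":20}
    - {"rx":0,"ry":0,"rz":0,"x":0,"y":0,"z":0,"hand":20}

```text
time_s: 3.78
eef_pos: [443.1, 292.8, 4.8]
ee_rot: [0.701, 0.092, 0.701, -0.092]
force: [-0.5, 0.8, -0.4]
grip_width: 0.308
```

Vertical force is now about zero, so the pads are at the ball's equator. Lifting slowly.

>>> jog_arm:
  increments:
    - {"rx":0,"ry":0,"rz":0,"x":-8,"y":0,"z":1,"hand":20}
    - {"rx":0,"ry":0,"rz":0,"x":-12,"y":0,"z":3,"hand":20}
    - {"rx":0,"ry":0,"rz":0,"x":-12,"y":0,"z":4,"hand":20}
    - {"rx":0,"ry":0,"rz":0,"x":-12,"y":0,"z":5,"hand":20}
    - {"rx":0,"ry":0,"rz":0,"x":-12,"y":0,"z":6,"hand":20}

```text
time_s: 4.4
eef_pos: [462.0, 287.8, 61.8]
ee_rot: [0.701, 0.092, 0.701, -0.092]
force: [0.1, 0.3, -3.5]
grip_width: 0.308
```

>>> jog_arm:
  increments:
    - {"rx":0,"ry":0,"rz":0,"x":-10,"y":0,"z":6,"hand":20}
    - {"rx":0,"ry":0,"rz":0,"x":-8,"y":0,"z":4,"hand":20}
    - {"rx":0,"ry":0,"rz":0,"x":-6,"y":0,"z":0,"hand":20}
    - {"rx":0,"ry":0,"rz":0,"x":-4,"y":0,"z":0,"hand":20}
    - {"rx":0,"ry":0,"rz":0,"x":0,"y":0,"z":0,"hand":20}

```text
time_s: 5.03
eef_pos: [471.1, 285.4, 88.9]
ee_rot: [0.701, 0.092, 0.701, -0.092]
force: [0.2, 0.5, -1.8]
grip_width: 0.311
```

```bash

python3 - <<'E'
from h import *
st();snap(4)
crop("pics/scene4.png","pics/s6.png",270,90,410,220,5)
E
```

```text
[471.1 285.4  88.9] [[0.0, 0.259, 0.966], [0.0, 0.966, -0.259], [-1.0, 0.0, 0.0]] grip 26.6 t 5.025 F [ 0.2  0.5 -1.8]
```

View pics/s6.png

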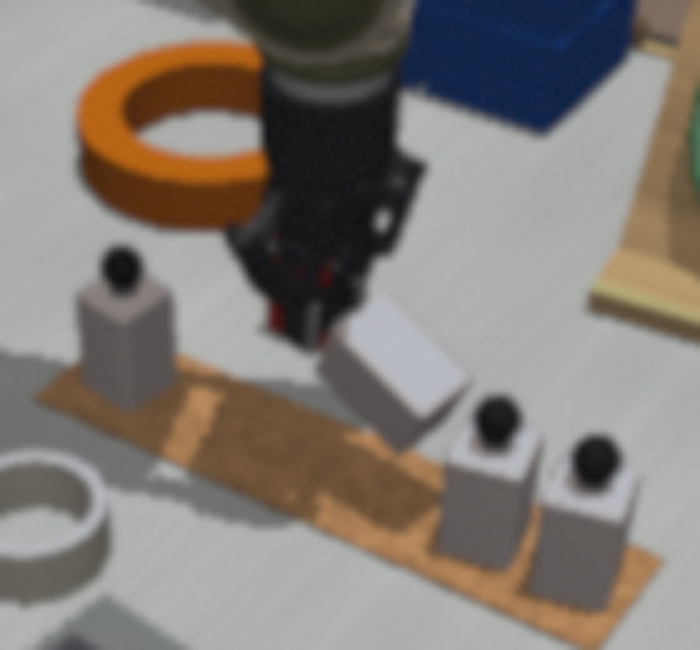

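The flask is held but hangs only about 20–30° below horizontal, with its base at crop (420,410), so pad friction is holding it. I'll back away from the mid flask, ease the grip to 20 N and see whether it swings.

>>> jog_arm:
  increments:
    - {"rx":0,"ry":0,"rz":0,"x":-8,"y":0,"z":-8,"hand":20}
    - {"rx":0,"ry":0,"rz":0,"x":-8,"y":0,"z":-12,"hand":20}
    - {"rx":0,"ry":0,"rz":0,"x":-4,"y":0,"z":-6,"hand":20}
    - {"rx":0,"ry":0,"rz":0,"x":0,"y":0,"z":0,"hand":20}
    - {"rx":0,"ry":0,"rz":0,"x":0,"y":0,"z":0,"hand":20}
  force: 20

```text
time_s: 5.75
eef_pos: [446.2, 292.0, 108.7]
ee_rot: [0.701, 0.092, 0.701, -0.092]
force: [-0.4, -0.0, -2.0]
grip_width: 0.311
```

```bash

python3 - <<'E'
from h import *
st();snap(5)
crop("pics/scene5.png","pics/s7.png",270,90,410,220,5)
E
```

```text
[446.2 292.  108.7] [[0.0, 0.259, 0.966], [-0.0, 0.966, -0.259], [-1.0, -0.0, 0.0]] grip 26.6 t 5.75 F [-0.4 -0.  -2. ]
```

View pics/s7.png

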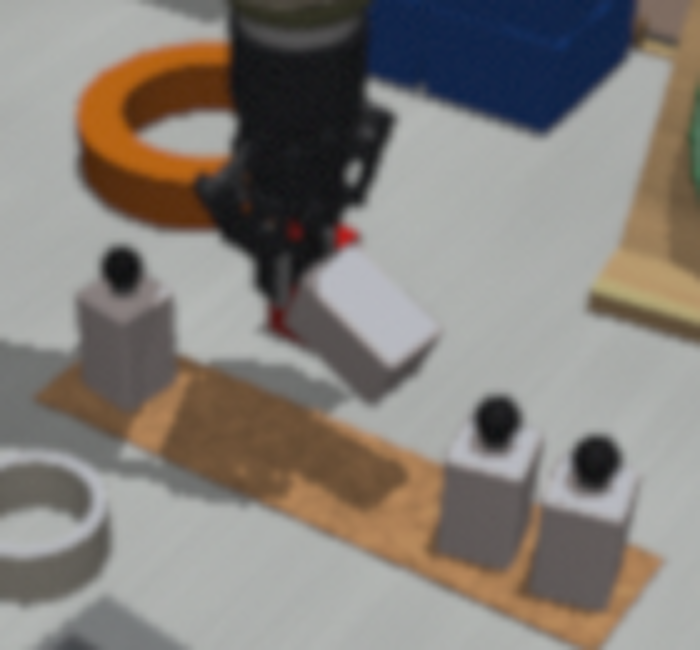

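It stays jammed at about 25–30°. That fits the body's shoulder, 17 mm from the ball centre, hitting finger tips that reach too far past the ball. I'll lay it back down and regrip about 7 mm higher, so the tips clear the shoulder as it swings.

>>> jog_arm:
  increments:
    - {"rx":0,"ry":0,"rz":0,"x":25,"y":0,"z":0,"hand":20}
    - {"rx":0,"ry":0,"rz":0,"x":25,"y":0,"z":0,"hand":20}
    - {"rx":0,"ry":0,"rz":0,"x":20,"y":0,"z":-2,"hand":20}
    - {"rx":0,"ry":0,"rz":0,"x":14,"y":0,"z":-2,"hand":20}
    - {"rx":0,"ry":0,"rz":0,"x":12,"y":0,"z":-2,"hand":20}

```text
time_s: 6.48
eef_pos: [440.4, 293.7, 12.4]
ee_rot: [0.701, 0.092, 0.701, -0.092]
force: [-1.1, 0.2, 1.6]
grip_width: 0.308
```

>>> jog_arm:
  increments:
    - {"rx":0,"ry":0,"rz":0,"x":5,"y":0,"z":0,"hand":20}
    - {"rx":0,"ry":0,"rz":0,"x":2,"y":0,"z":0,"hand":20}
    - {"rx":0,"ry":0,"rz":0,"x":0,"y":0,"z":0,"hand":20}

```text
time_s: 6.85
eef_pos: [440.6, 293.6, 6.1]
ee_rot: [0.701, 0.092, 0.701, -0.092]
force: [-1.9, -0.1, 0.2]
grip_width: 0.31
```

```bash

python3 - <<'E'
from h import *
st();snap(6)
crop("pics/scene6.png","pics/s8.png",270,90,410,220,5)
E
```

```text
[440.6 293.6   6.1] [[0.001, 0.259, 0.966], [0.0, 0.966, -0.259], [-1.0, 0.0, 0.001]] grip 26.5 t 6.85 F [-1.9 -0.1  0.2]
```

View pics/s8.png

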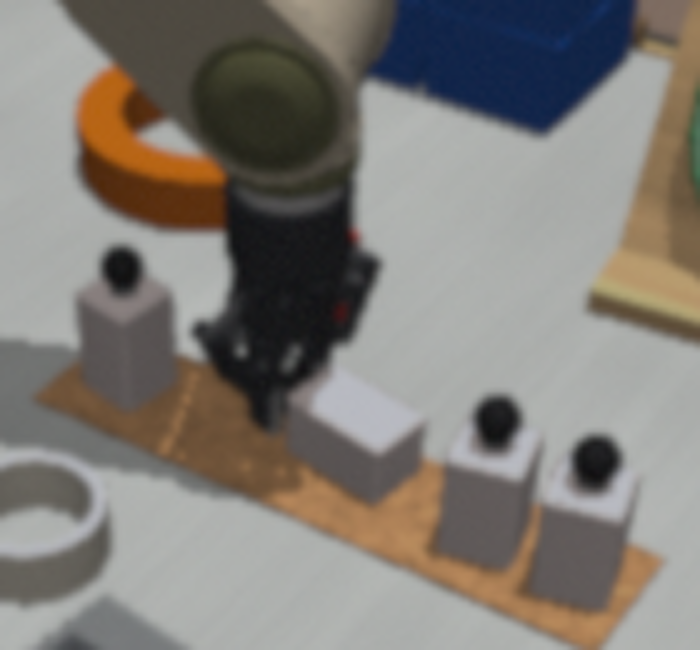

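It lies flat again with the ball still between the fingers. Regripping higher and 2 mm further from the body.

>>> jog_arm:
  increments:
    - {"rx":0,"ry":0,"rz":0,"x":0,"y":0,"z":0,"hand":45}
    - {"rx":0,"ry":0,"rz":0,"x":0,"y":0,"z":0,"hand":45}
    - {"rx":0,"ry":0,"rz":0,"x":-6,"y":0,"z":-2,"hand":45}
    - {"rx":0,"ry":0,"rz":0,"x":0,"y":0,"z":0,"hand":45}
    - {"rx":0,"ry":0,"rz":0,"x":0,"y":0,"z":0,"hand":20}
  force: 20

```text
time_s: 7.58
eef_pos: [438.4, 294.1, 11.9]
ee_rot: [0.701, 0.092, 0.701, -0.092]
force: [-0.1, 0.3, 0.2]
grip_width: 0.332
```

>>> jog_arm:
  increments:
    - {"rx":0,"ry":0,"rz":0,"x":0,"y":0,"z":0,"hand":20}
    - {"rx":0,"ry":0,"rz":0,"x":0,"y":0,"z":0,"hand":20}
    - {"rx":0,"ry":0,"rz":0,"x":0,"y":0,"z":0,"hand":20}

```text
time_s: 7.95
eef_pos: [438.4, 294.2, 11.9]
ee_rot: [0.701, 0.092, 0.701, -0.092]
force: [-2.0, -0.2, 5.5]
grip_width: 0.312
```

>>> jog_arm:
  increments:
    - {"rx":0,"ry":0,"rz":0,"x":-8,"y":0,"z":1,"hand":20}
    - {"rx":0,"ry":0,"rz":0,"x":-12,"y":0,"z":2,"hand":20}
    - {"rx":0,"ry":0,"rz":0,"x":-12,"y":0,"z":2,"hand":20}
    - {"rx":0,"ry":0,"rz":0,"x":-12,"y":0,"z":3,"hand":20}
    - {"rx":0,"ry":0,"rz":0,"x":0,"y":0,"z":0,"hand":20}

```text
time_s: 8.57
eef_pos: [446.7, 292.2, 56.9]
ee_rot: [0.702, 0.093, 0.7, -0.092]
force: [-0.5, 0.4, -1.0]
grip_width: 0.312
```

```bash

python3 - <<'E'
from h import *
st();snap(7)
crop("pics/scene7.png","pics/s9.png",270,90,410,220,5)
E
```

```text
[446.7 292.2  56.9] [[0.002, 0.259, 0.966], [0.001, 0.966, -0.259], [-1.0, 0.001, 0.002]] grip 26.7 t 8.575 F [-0.5  0.4 -1. ]
```

View pics/s9.png

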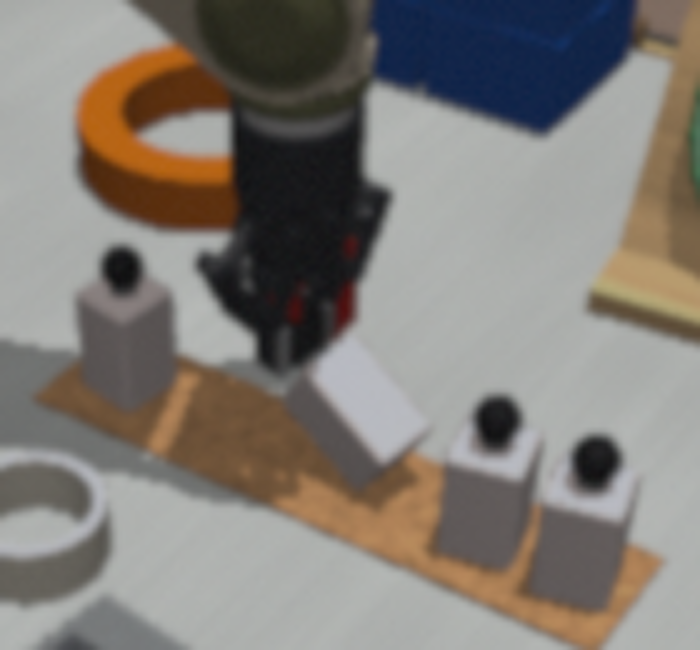

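It is tilted about 35–40° with its base edge near the strip at crop (370,485), so it swings further this time. Lifting more.

>>> jog_arm:
  increments:
    - {"rx":0,"ry":0,"rz":0,"x":-10,"y":0,"z":3,"hand":20}
    - {"rx":0,"ry":0,"rz":0,"x":-10,"y":0,"z":3,"hand":20}
    - {"rx":0,"ry":0,"rz":0,"x":-10,"y":0,"z":0,"hand":20}
    - {"rx":0,"ry":0,"rz":0,"x":-5,"y":0,"z":0,"hand":20}
    - {"rx":0,"ry":0,"rz":0,"x":0,"y":0,"z":0,"hand":20}

```text
time_s: 9.3
eef_pos: [452.0, 290.5, 91.2]
ee_rot: [0.701, 0.092, 0.701, -0.092]
force: [0.1, -0.1, -2.1]
grip_width: 0.309
```

```bash

python3 - <<'E'
from h import *
st();snap(8)
crop("pics/scene8.png","pics/s10.png",270,90,410,220,5)
E
```

```text
[452.  290.5  91.2] [[0.001, 0.259, 0.966], [0.0, 0.966, -0.259], [-1.0, 0.0, 0.001]] grip 26.4 t 9.3 F [ 0.1 -0.1 -2.1]
```

View pics/s10.png

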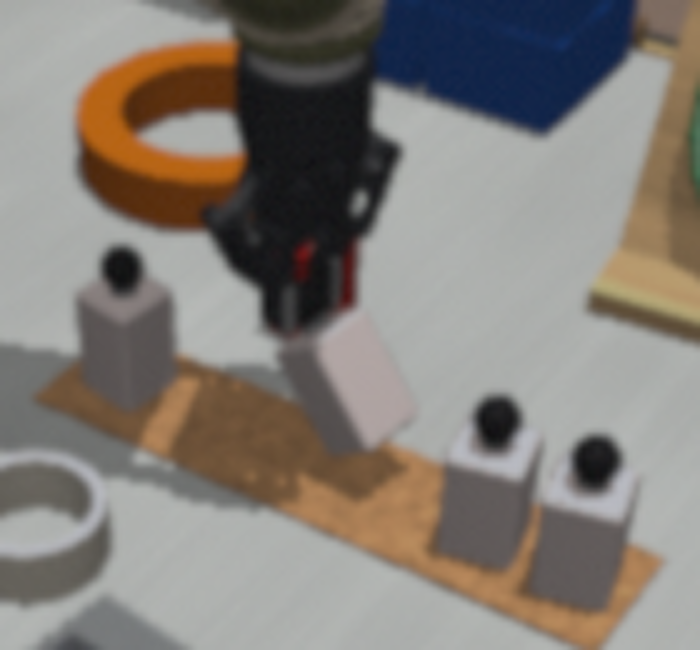

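It hangs about 30° off plumb, with its base at crop (370,445) clear of the strip. Tilting the tool so the tips move away from the shoulder should let it hang plumb.

>>> jog_arm:
  increments:
    - {"rx":0,"ry":0.12,"rz":0,"x":-6,"y":0,"z":0,"hand":20}
    - {"rx":0,"ry":0.16,"rz":0,"x":0,"y":0,"z":0,"hand":20}
    - {"rx":0,"ry":0.16,"rz":0,"x":0,"y":0,"z":0,"hand":20}
    - {"rx":0,"ry":0.14,"rz":0,"x":0,"y":0,"z":0,"hand":20}
    - {"rx":0,"ry":0,"rz":0,"x":0,"y":0,"z":0,"hand":20}

```text
time_s: 10.02
eef_pos: [452.5, 289.7, 95.0]
ee_rot: [0.471, 0.115, 0.872, -0.063]
force: [1.0, -0.5, -1.9]
grip_width: 0.31
```

```bash

python3 - <<'E'
from h import *
st();snap(9)
crop("pics/scene9.png","pics/s11.png",270,90,410,220,5)
E
```

```text
[452.5 289.7  95. ] [[-0.53, 0.26, 0.807], [0.142, 0.966, -0.218], [-0.836, -0.001, -0.549]] grip 26.5 t 10.025 F [ 1.  -0.5 -1.9]
```

View pics/s11.png

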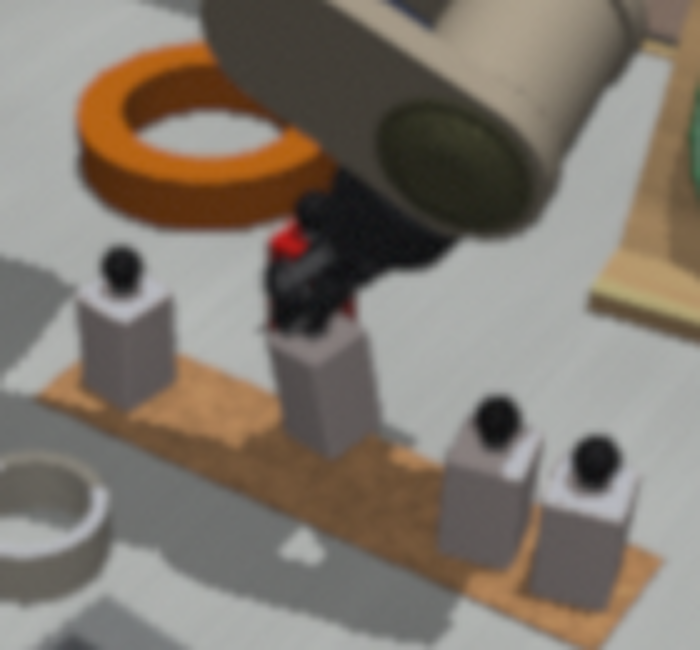

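Nearly plumb now, with a residual lean of perhaps 10–15°. Tilting a bit more.

>>> jog_arm:
  increments:
    - {"rx":0,"ry":0.12,"rz":0,"x":0,"y":-4,"z":0,"hand":20}
    - {"rx":0,"ry":0.12,"rz":0,"x":0,"y":-6,"z":0,"hand":20}
    - {"rx":0,"ry":0,"rz":0,"x":0,"y":-6,"z":0,"hand":20}
    - {"rx":0,"ry":0,"rz":0,"x":0,"y":-3,"z":0,"hand":20}
    - {"rx":0,"ry":0,"rz":0,"x":0,"y":0,"z":0,"hand":20}

```text
time_s: 10.75
eef_pos: [446.8, 272.4, 97.6]
ee_rot: [0.365, 0.121, 0.922, -0.048]
force: [-0.8, -0.0, -2.0]
grip_width: 0.312
```

```bash

python3 - <<'E'
from h import *
s,R=st();print("ball est",s["eef_pos"]-14*R[:,0]);snap(10)
crop("pics/scene10.png","pics/s12.png",270,90,410,220,5)
crop("pics/top10.png","pics/t12.png",180,140,320,330,3)
E
```

```text
[446.8 272.4  97.6] [[-0.704, 0.258, 0.661], [0.189, 0.966, -0.176], [-0.684, 0.001, -0.729]] grip 26.6 t 10.75 F [-0.8 -0.  -2. ]
ball est [456.66600505 269.78023424 107.20763304]
```

View pics/s12.png

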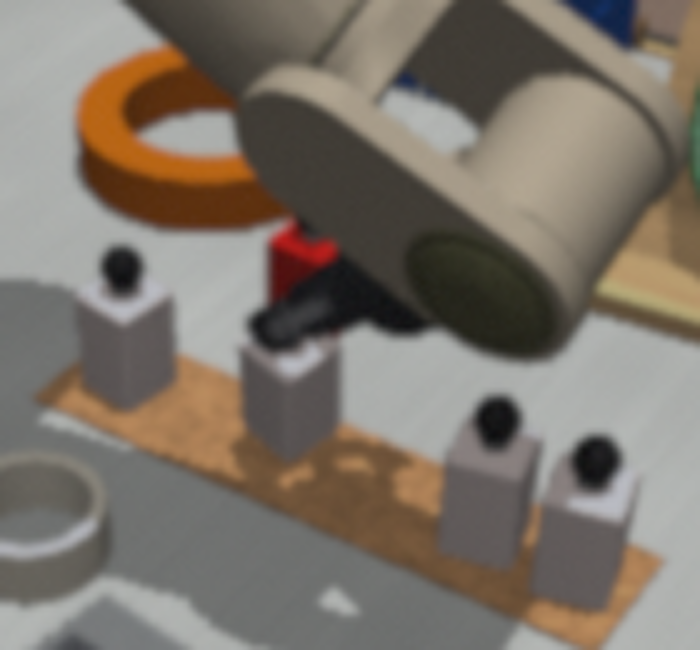

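View pics/t12.png

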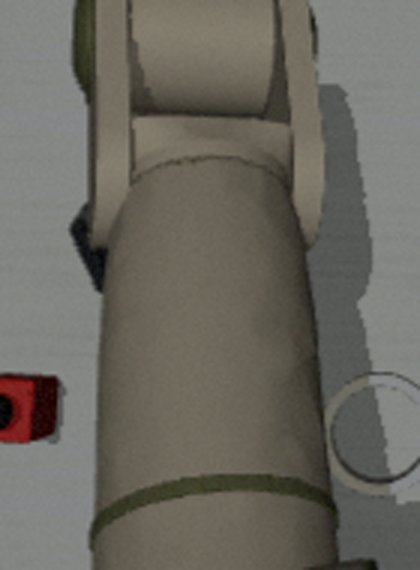

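It now stands plumb in the gripper above the strip; body edges are parallel to its neighbours, with its base at crop (290,455). Lowering gently.

>>> jog_arm:
  increments:
    - {"rx":0,"ry":0,"rz":0,"x":2.7,"y":0,"z":2.9,"hand":20}
    - {"rx":0,"ry":0,"rz":0,"x":2.7,"y":0,"z":2.9,"hand":20}
    - {"rx":0,"ry":0,"rz":0,"x":1.0,"y":0,"z":1.1,"hand":20}
    - {"rx":0,"ry":0,"rz":0,"x":0,"y":0,"z":0,"hand":20}

```text
time_s: 11.35
eef_pos: [446.7, 273.0, 90.1]
ee_rot: [0.363, 0.122, 0.923, -0.046]
force: [-1.7, 2.7, 19.2]
grip_width: 0.306
```

>>> jog_arm:
  increments:
    - {"rx":0,"ry":0,"rz":0,"x":0.7,"y":0,"z":0.7,"hand":20}
    - {"rx":0,"ry":0,"rz":0,"x":0,"y":0,"z":0,"hand":20}

```text
time_s: 11.6
eef_pos: [446.8, 273.5, 89.6]
ee_rot: [0.363, 0.122, 0.923, -0.046]
force: [-2.5, 4.7, 21.2]
grip_width: 0.31
```

>>> jog_arm:
  increments:
    - {"rx":0,"ry":0,"rz":0,"x":0.7,"y":0,"z":0.7,"hand":20}
    - {"rx":0,"ry":0,"rz":0,"x":0,"y":0,"z":0,"hand":20}

```text
time_s: 11.85
eef_pos: [446.7, 273.8, 89.5]
ee_rot: [0.362, 0.122, 0.923, -0.045]
force: [-2.6, 5.7, 26.8]
grip_width: 0.309
```

Contact came earlier than expected: 27 N upward. Backing off to near zero load before releasing.

>>> jog_arm:
  increments:
    - {"rx":0,"ry":0,"rz":0,"x":-1.4,"y":0,"z":-1.4,"hand":20}
    - {"rx":0,"ry":0,"rz":0,"x":0,"y":0,"z":0,"hand":20}

```text
time_s: 12.1
eef_pos: [446.9, 273.3, 89.8]
ee_rot: [0.363, 0.122, 0.923, -0.046]
force: [-1.2, 4.1, 16.6]
grip_width: 0.306
```

```bash

python3 - <<'E'
from h import *
s,R=st();snap(11)
crop("pics/scene11.png","pics/s13.png",270,90,410,220,5)
E
```

```text
[446.9 273.3  89.8] [[-0.707, 0.258, 0.659], [0.192, 0.966, -0.173], [-0.681, 0.004, -0.732]] grip 26.1 t 12.1 F [-1.2  4.1 16.6]
```

View pics/s13.png

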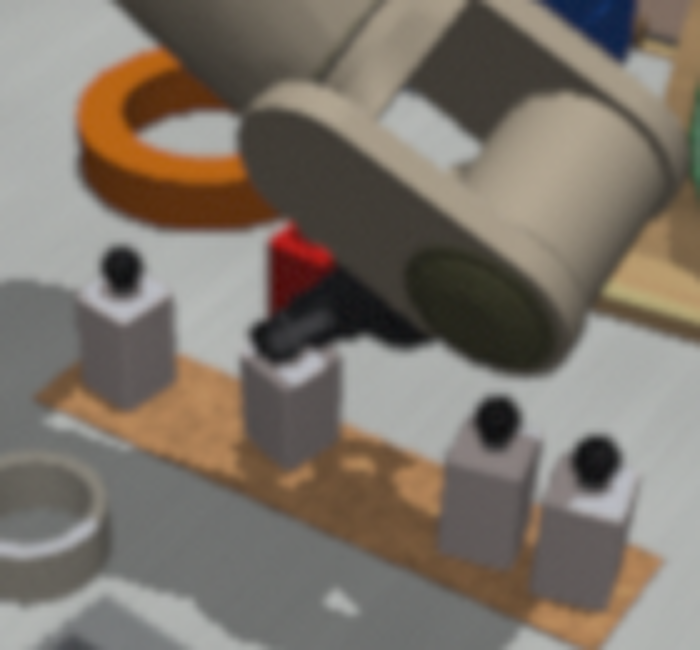

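The flask is upright on the strip, with its base corner at crop (290,467), but the load is still 17 N. Raising a little more.

>>> jog_arm:
  increments:
    - {"rx":0,"ry":0,"rz":0,"x":-1.6,"y":0,"z":-1.7,"hand":20}
    - {"rx":0,"ry":0,"rz":0,"x":0,"y":0,"z":0,"hand":20}

```text
time_s: 12.45
eef_pos: [446.9, 272.4, 90.1]
ee_rot: [0.363, 0.122, 0.922, -0.047]
force: [-2.1, 2.6, 5.2]
grip_width: 0.307
```

>>> jog_arm:
  increments:
    - {"rx":0,"ry":0,"rz":0,"x":-0.6,"y":0,"z":-0.6,"hand":20}
    - {"rx":0,"ry":0,"rz":0,"x":0,"y":0,"z":0,"hand":20}

```text
time_s: 12.7
eef_pos: [447.0, 272.1, 90.3]
ee_rot: [0.363, 0.121, 0.922, -0.048]
force: [-0.1, 1.3, 1.5]
grip_width: 0.308
```

>>> jog_arm:
  increments:
    - {"rx":0,"ry":0,"rz":0,"x":0,"y":0,"z":0,"hand":30}
    - {"rx":0,"ry":0,"rz":0,"x":0,"y":0,"z":0,"hand":36}
    - {"rx":0,"ry":0,"rz":0,"x":0,"y":0,"z":0,"hand":44}
    - {"rx":0,"ry":0,"rz":0,"x":0,"y":0,"z":0,"hand":50}
    - {"rx":0,"ry":0,"rz":0,"x":0,"y":0,"z":0,"hand":50}

```text
time_s: 13.32
eef_pos: [447.1, 272.1, 90.6]
ee_rot: [0.363, 0.121, 0.922, -0.048]
force: [-0.3, -0.7, -0.5]
grip_width: 0.586
```

```bash

python3 - <<'E'
from h import *
s,R=st();snap(12)
crop("pics/scene12.png","pics/s14.png",270,90,410,220,5)
E
```

```text
[447.1 272.1  90.6] [[-0.706, 0.259, 0.659], [0.189, 0.966, -0.177], [-0.682, -0.0, -0.731]] grip 50.1 t 13.325 F [-0.3 -0.7 -0.5]
```

View pics/s14.png

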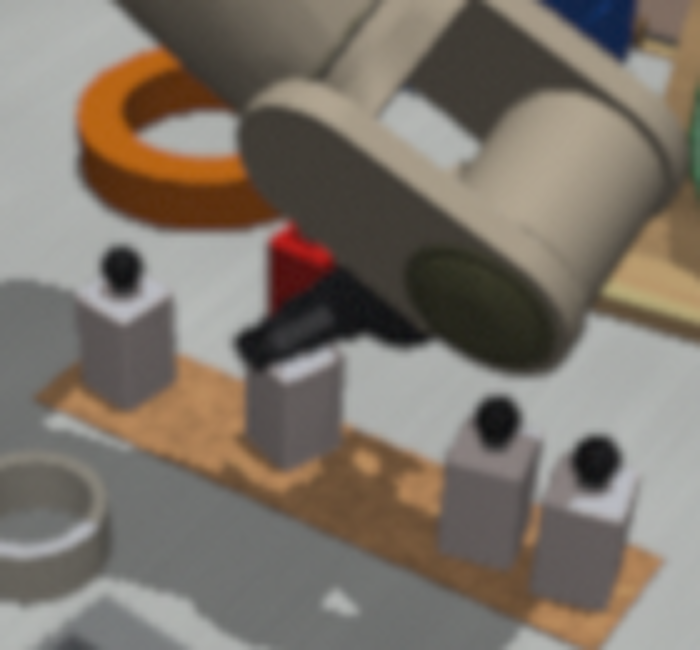

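Released, and it stands upright in the gap. Retracting along the fingers, then up.

>>> jog_arm:
  increments:
    - {"rx":0,"ry":0,"rz":0,"x":-10,"y":0,"z":0,"hand":50}
    - {"rx":0,"ry":0,"rz":0,"x":-20,"y":0,"z":0,"hand":50}
    - {"rx":0,"ry":0,"rz":0,"x":-25,"y":0,"z":-10,"hand":50}
    - {"rx":0,"ry":0,"rz":0,"x":-30,"y":0,"z":-30,"hand":50}
    - {"rx":0,"ry":0,"rz":0,"x":-35,"y":0,"z":-35,"hand":50}

```text
time_s: 14.05
eef_pos: [482.6, 262.3, 228.7]
ee_rot: [0.363, 0.121, 0.923, -0.048]
force: [0.5, 0.1, 0.1]
grip_width: 0.589
```

>>> jog_arm:
  increments:
    - {"rx":0,"ry":-0.15,"rz":0,"x":-20,"y":0,"z":-25,"hand":50}
    - {"rx":0,"ry":-0.15,"rz":0,"x":-20,"y":0,"z":-20,"hand":50}
    - {"rx":0,"ry":-0.15,"rz":0,"x":-20,"y":0,"z":-10,"hand":50}
    - {"rx":0,"ry":-0.15,"rz":0,"x":0,"y":0,"z":0,"hand":50}
    - {"rx":0,"ry":-0.15,"rz":0,"x":0,"y":0,"z":0,"hand":50}

```text
time_s: 14.68
eef_pos: [478.5, 263.6, 311.0]
ee_rot: [0.678, 0.096, 0.723, -0.089]
force: [0.3, -0.2, -1.0]
grip_width: 0.583
```

```bash

python3 - <<'E'
from h import *
s,R=st();snap(13)
crop("pics/scene13.png","pics/s15.png",270,90,410,220,5)
E
```

```text
[478.5 263.6 311. ] [[-0.061, 0.259, 0.964], [0.017, 0.966, -0.258], [-0.998, 0.001, -0.063]] grip 49.8 t 14.675 F [ 0.3 -0.2 -1. ]
```

View pics/s15.png

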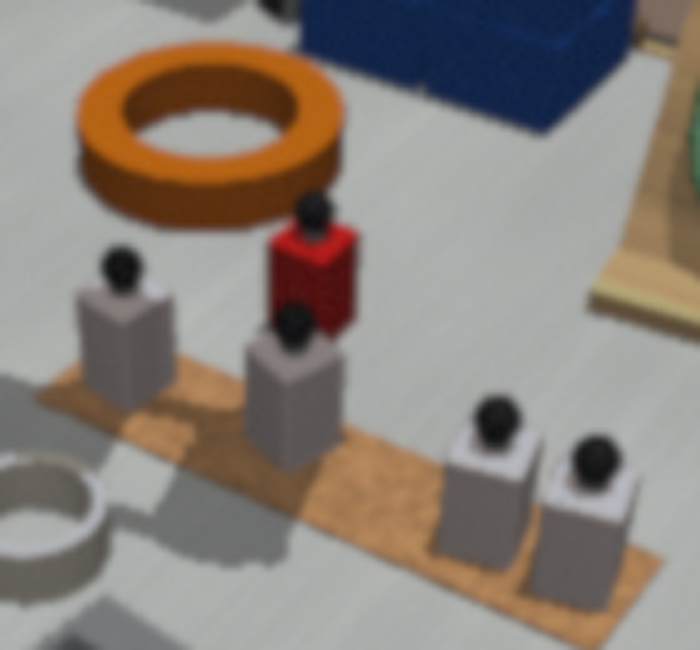

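View pics/top13.png

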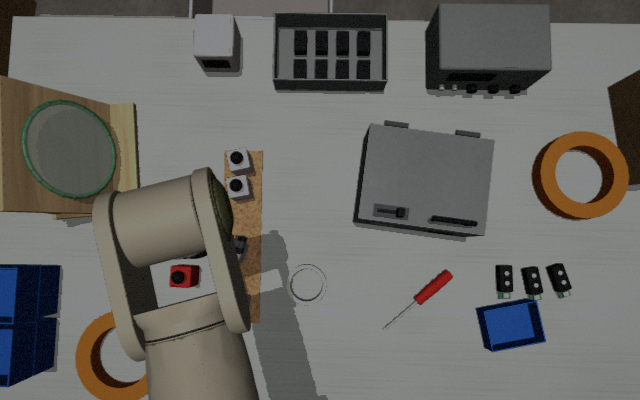

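The flask stands upright with its ball at scene (329,155). I'll check its position from that ray and work out the move to the handle.

```bash

python3 - <<'E'
from h import *
for n,p in (("fallen",(329,155)),("near",(270+122/5,90+268/5)),("mid",(270+497/5,90+418/5))): print(n,ray("scene",*p,95).round(1))
s,R=st([519.3,-175.5,240])
E
```

```text
fallen [459.3 278.7  95. ]
near [340.1 267.2  95. ]
mid [598.4 270.8  95. ]
[476.9 264.5 311.8] [[-0.063, 0.257, 0.964], [0.019, 0.966, -0.256], [-0.998, 0.002, -0.066]] grip 50.3 t 14.775 F [-0.2  0.4  0.7]
delta tool [  60.8 -414.4  158.5]
```

The righted flask is about 10 mm off the centre line and about -20 mm along it, well within limits. Next, moving over to the handle.

>>> jog_arm:
  increments:
    - {"rx":0,"ry":-0.065,"rz":0,"x":0,"y":-50,"z":20,"hand":50}
    - {"rx":0,"ry":0,"rz":0,"x":0,"y":-52,"z":20,"hand":50}
    - {"rx":0,"ry":0,"rz":0,"x":0,"y":-52,"z":20,"hand":50}
    - {"rx":0,"ry":0,"rz":0,"x":0,"y":-52,"z":20,"hand":50}
    - {"rx":0,"ry":0,"rz":0,"x":0,"y":-52,"z":20,"hand":50}

```text
time_s: 15.4
eef_pos: [508.1, -13.6, 307.9]
ee_rot: [0.698, 0.094, 0.704, -0.092]
force: [0.8, -0.3, -0.5]
grip_width: 0.589
```

>>> jog_arm:
  increments:
    - {"rx":0,"ry":0,"rz":0,"x":0,"y":-52,"z":20,"hand":45}
    - {"rx":0,"ry":0,"rz":0,"x":0,"y":-52,"z":20,"hand":45}
    - {"rx":0,"ry":0,"rz":0,"x":0,"y":-52,"z":20,"hand":45}
    - {"rx":0.18,"ry":0,"rz":0,"x":0,"y":0,"z":0,"hand":45}
    - {"rx":0.18,"ry":0,"rz":0,"x":0,"y":0,"z":0,"hand":45}

```text
time_s: 16.02
eef_pos: [525.4, -178.8, 307.1]
ee_rot: [0.669, 0.22, 0.675, -0.218]
force: [-0.1, 0.6, 1.1]
grip_width: 0.525
```

>>> jog_arm:
  increments:
    - {"rx":0.18,"ry":0,"rz":0,"x":0,"y":0,"z":0,"hand":45}
    - {"rx":0.18,"ry":0,"rz":0,"x":0,"y":0,"z":0,"hand":45}
    - {"rx":0.18,"ry":0,"rz":0,"x":0,"y":0,"z":0,"hand":45}
    - {"rx":0.18,"ry":0,"rz":0,"x":0,"y":0,"z":0,"hand":45}
    - {"rx":0.18,"ry":0,"rz":0,"x":0,"y":0,"z":0,"hand":45}

```text
time_s: 16.65
eef_pos: [525.5, -178.1, 307.4]
ee_rot: [0.508, 0.489, 0.513, -0.49]
force: [-0.1, 0.5, -0.6]
grip_width: 0.529
```

>>> jog_arm:
  increments:
    - {"rx":0.17,"ry":0,"rz":0,"x":0,"y":0,"z":0,"hand":45}
    - {"rx":0,"ry":0,"rz":0.15,"x":0,"y":0,"z":0,"hand":45}
    - {"rx":0,"ry":0,"rz":0.15,"x":0,"y":0,"z":0,"hand":45}
    - {"rx":0,"ry":0,"rz":0,"x":0,"y":0,"z":0,"hand":45}

```text
time_s: 17.15
eef_pos: [524.4, -177.9, 307.6]
ee_rot: [0.54, 0.593, 0.387, -0.455]
force: [-0.1, 0.3, 0.2]
grip_width: 0.532
```

```bash

python3 - <<'E'
from h import *
s,R=st();snap(14)
a=R[:,0]; g=np.array([519.3,-175.5,171]); 
for d in(12,60):
  t=g+a*15-a*(0 if d==12 else 60); print(t,(R.T@(t-s["eef_pos"])).round(1))
E
```

```text
[ 524.4 -177.9  307.6] [[0.287, 0.95, -0.122], [-0.033, -0.118, -0.992], [-0.957, 0.288, -0.003]] grip 45.4 t 17.15 F [-0.1  0.3  0.2]
[ 523.5992251  -175.98946337  156.63765029] [144.2 -44.5  -1.3]
[ 506.40232469 -174.03160989  214.08704912] [ 84.2 -44.5  -1.3]
```

View pics/scene14.png

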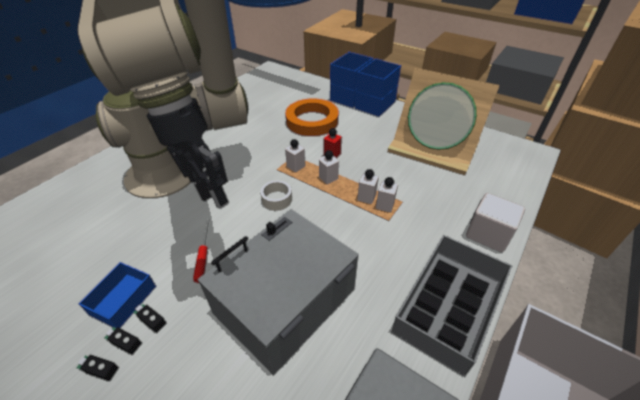

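View pics/top14.png

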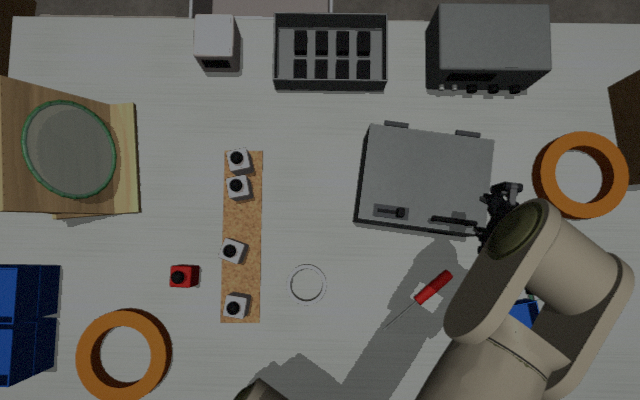

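The flask row stands clear, with the righted ball at top (232,251), and the gripper is aligned above the handle. Descending onto the bar.

>>> jog_arm:
  increments:
    - {"rx":0,"ry":0,"rz":0,"x":28,"y":-22,"z":0,"hand":45}
    - {"rx":0,"ry":0,"rz":0,"x":28,"y":-22.5,"z":-1.3,"hand":45}
    - {"rx":0,"ry":0,"rz":0,"x":28,"y":0,"z":0,"hand":45}
    - {"rx":0,"ry":0,"rz":0,"x":0,"y":0,"z":0,"hand":45}

```text
time_s: 17.75
eef_pos: [507.8, -173.9, 212.7]
ee_rot: [0.54, 0.592, 0.388, -0.455]
force: [0.6, -0.1, -0.1]
grip_width: 0.529
```

```bash

python3 - <<'E'
from h import *
s,R=st();snap(15)
a=R[:,0]; g=np.array([519.3,-175.5,171])+15*a
print((R.T@(g-s["eef_pos"])).round(1))
crop("pics/scene15.png","pics/s16.png",170,150,310,290,5)
crop("pics/top15.png","pics/t16.png",380,140,520,260,5)
E
```

```text
[ 507.8 -173.9  212.7] [[0.284, 0.951, -0.12], [-0.031, -0.116, -0.993], [-0.958, 0.286, -0.003]] grip 45.2 t 17.75 F [ 0.6 -0.1 -0.1]
[58.3 -0.8  0.4]
```

View pics/s16.png

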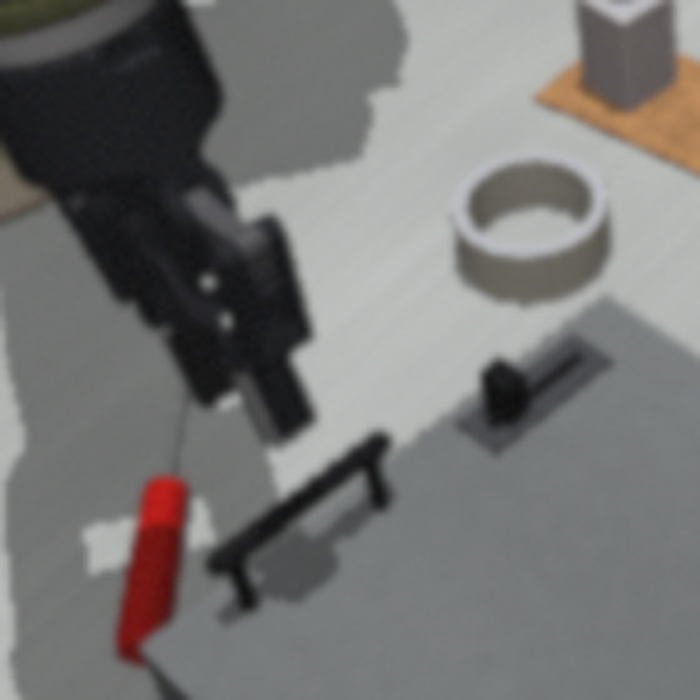

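View pics/t16.png

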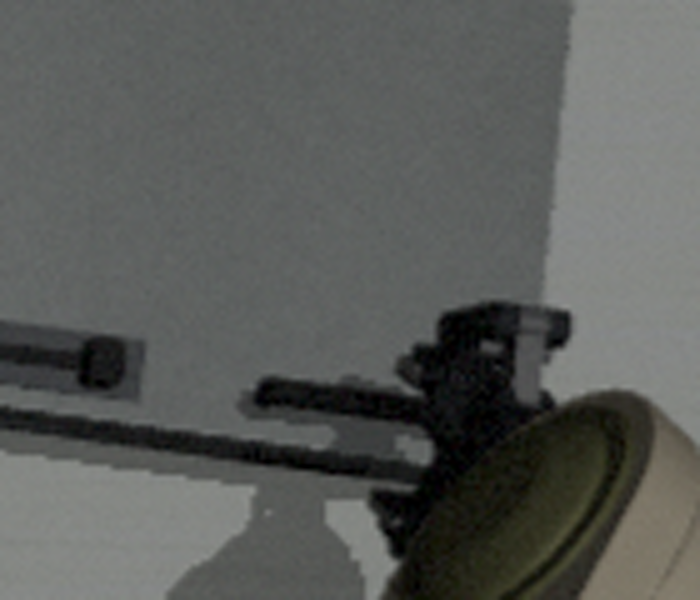

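The open jaws are over the bar's middle, tips at scene crop (280,430) and bar (300,500). Advancing and closing.

>>> jog_arm:
  increments:
    - {"rx":0,"ry":0,"rz":0,"x":25,"y":-0.8,"z":0,"hand":45}
    - {"rx":0,"ry":0,"rz":0,"x":20,"y":0,"z":0,"hand":45}
    - {"rx":0,"ry":0,"rz":0,"x":12,"y":0,"z":0,"hand":45}
    - {"rx":0,"ry":0,"rz":0,"x":0,"y":0,"z":0,"hand":25}
    - {"rx":0,"ry":0,"rz":0,"x":0,"y":0,"z":0,"hand":15}

```text
time_s: 18.48
eef_pos: [523.6, -176.1, 160.5]
ee_rot: [0.542, 0.593, 0.386, -0.454]
force: [-0.4, -0.4, 0.4]
grip_width: 0.177
```

>>> jog_arm:
  increments:
    - {"rx":0,"ry":0,"rz":0,"x":0,"y":0,"z":0,"hand":3}
    - {"rx":0,"ry":0,"rz":0,"x":0,"y":0,"z":0,"hand":3}
    - {"rx":0,"ry":0,"rz":0,"x":0,"y":0,"z":0,"hand":3}
    - {"rx":0,"ry":0,"rz":0,"x":0,"y":0,"z":0,"hand":3}
  force: 60

```text
time_s: 18.98
eef_pos: [523.8, -176.1, 160.7]
ee_rot: [0.542, 0.593, 0.385, -0.454]
force: [-0.9, 1.3, 6.7]
grip_width: 0.101
```

```bash

python3 - <<'E'
from h import *
s,R=st();snap(16)
crop("pics/scene16.png","pics/s17.png",170,150,310,290,5)
E
```

```text
[ 523.8 -176.1  160.7] [[0.291, 0.949, -0.121], [-0.036, -0.115, -0.993], [-0.956, 0.293, 0.0]] grip 8.7 t 18.975 F [-0.9  1.3  6.7]
```

View pics/s17.png

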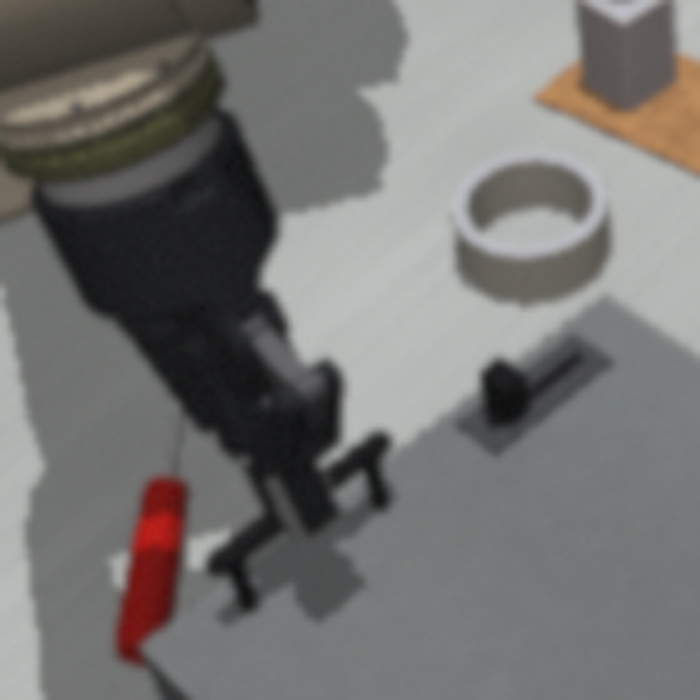

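The bar is gripped, and the 8.7 mm reading has the same ~2 mm offset as the ball. Tugging up in small steps while watching the force.

>>> jog_arm:
  increments:
    - {"rx":0,"ry":0,"rz":0,"x":-1.9,"y":0.6,"z":0,"hand":3}
    - {"rx":0,"ry":0,"rz":0,"x":-1.9,"y":0.6,"z":0,"hand":3}
    - {"rx":0,"ry":0,"rz":0,"x":0,"y":0,"z":0,"hand":3}

```text
time_s: 19.45
eef_pos: [524.4, -176.1, 163.8]
ee_rot: [0.542, 0.593, 0.385, -0.454]
force: [11.5, -0.5, -5.9]
grip_width: 0.103
```

>>> jog_arm:
  increments:
    - {"rx":0,"ry":0,"rz":0,"x":-1.9,"y":0.6,"z":0,"hand":3}
    - {"rx":0,"ry":0,"rz":0,"x":0,"y":0,"z":0,"hand":3}

```text
time_s: 19.7
eef_pos: [524.8, -176.2, 165.6]
ee_rot: [0.542, 0.593, 0.385, -0.454]
force: [14.6, -1.0, -8.6]
grip_width: 0.101
```

>>> jog_arm:
  increments:
    - {"rx":0,"ry":0,"rz":0,"x":-1.9,"y":0.6,"z":0,"hand":3}
    - {"rx":0,"ry":0,"rz":0,"x":0,"y":0,"z":0,"hand":3}

```text
time_s: 19.95
eef_pos: [524.7, -176.2, 166.0]
ee_rot: [0.542, 0.593, 0.385, -0.454]
force: [24.9, -4.9, -23.3]
grip_width: 0.102
```

>>> jog_arm:
  increments:
    - {"rx":0,"ry":0,"rz":0,"x":-1.9,"y":0.6,"z":0,"hand":3}
    - {"rx":0,"ry":0,"rz":0,"x":0,"y":0,"z":0,"hand":3}

```text
time_s: 20.2
eef_pos: [524.7, -176.1, 166.3]
ee_rot: [0.541, 0.594, 0.385, -0.454]
force: [33.8, -7.6, -38.3]
grip_width: 0.096
```

```bash

python3 - <<'E'
from h import *
s,R=st();snap(17)
crop("pics/scene17.png","pics/s18.png",170,150,370,290,4)
E
```

```text
[ 524.7 -176.1  166.3] [[0.29, 0.949, -0.122], [-0.034, -0.118, -0.992], [-0.956, 0.292, -0.002]] grip 8.2 t 20.2 F [ 33.8  -7.6 -38.3]
```

View pics/s18.png

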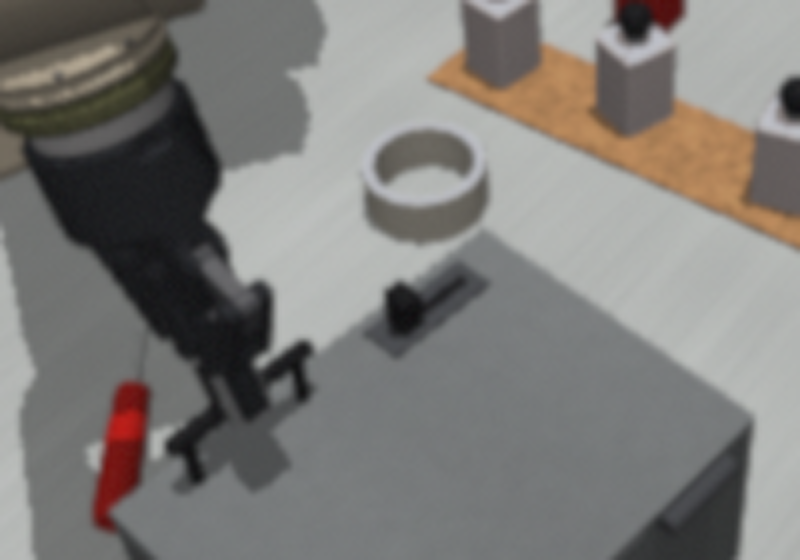

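The tug confirms the cover is caught: the tool stopped after about 5.5 mm and the force climbed to 38 N. The catch tab hasn't moved; it is still at the handle end, crop (403,305). I'll lower, release and slide the catch to the far (+y) end.

>>> jog_arm:
  increments:
    - {"rx":0,"ry":0,"rz":0,"x":4.5,"y":-1.5,"z":0,"hand":3}
    - {"rx":0,"ry":0,"rz":0,"x":4.5,"y":-1.5,"z":0,"hand":3}
    - {"rx":0,"ry":0,"rz":0,"x":0,"y":0,"z":0,"hand":35}
    - {"rx":0,"ry":0,"rz":0,"x":0,"y":0,"z":0,"hand":45}
    - {"rx":0,"ry":0,"rz":0,"x":0,"y":0,"z":0,"hand":45}

```text
time_s: 20.92
eef_pos: [523.0, -175.8, 159.8]
ee_rot: [0.541, 0.593, 0.386, -0.455]
force: [1.4, -0.9, 0.4]
grip_width: 0.523
```

>>> jog_arm:
  increments:
    - {"rx":0,"ry":0,"rz":0,"x":-15,"y":0,"z":0,"hand":45}
    - {"rx":0,"ry":0,"rz":0,"x":-25,"y":0,"z":0,"hand":45}
    - {"rx":0,"ry":0,"rz":0,"x":-20,"y":0,"z":0,"hand":20}
    - {"rx":0,"ry":0,"rz":0,"x":0,"y":0,"z":-30,"hand":0}
    - {"rx":0,"ry":0,"rz":0,"x":0,"y":0,"z":-30,"hand":0}

```text
time_s: 21.55
eef_pos: [512.9, -113.7, 218.7]
ee_rot: [0.542, 0.593, 0.385, -0.455]
force: [0.1, -0.1, 0.6]
grip_width: 0.0
```

```bash

python3 - <<'E'
from h import *
s,R=st([532.9,-94.8,149]);snap(18)
crop("pics/scene18.png","pics/s19.png",170,150,370,290,4)
E
```

```text
[ 512.9 -113.7  218.7] [[0.29, 0.949, -0.122], [-0.035, -0.116, -0.993], [-0.956, 0.292, -0.0]] grip 0.0 t 21.55 F [ 0.1 -0.1  0.6]
delta tool [ 71.7  -3.6 -21.2]
```

View pics/s19.png

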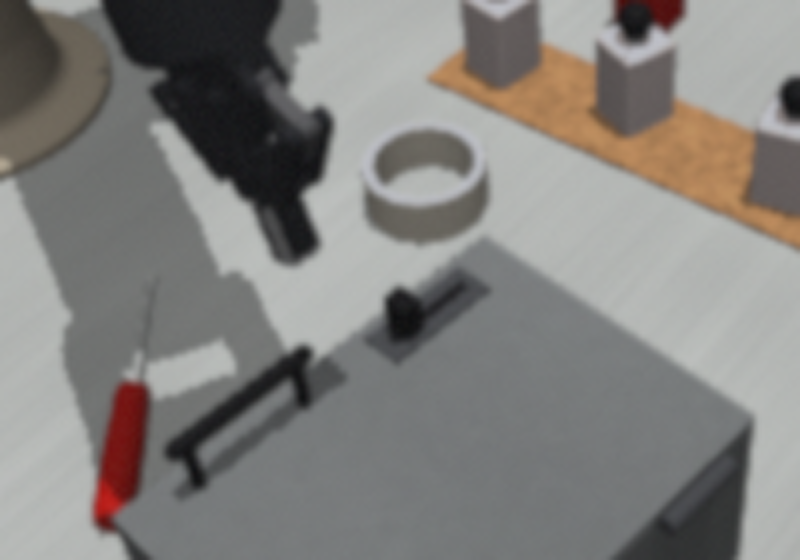

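The fingers are shut and clear of the bar, with the tab at crop (403,312). Going down beside the tab and pushing it towards +y.

>>> jog_arm:
  increments:
    - {"rx":0,"ry":0,"rz":0,"x":10,"y":-3.6,"z":-20,"hand":0}
    - {"rx":0,"ry":0,"rz":0,"x":25,"y":0,"z":0,"hand":0}
    - {"rx":0,"ry":0,"rz":0,"x":25,"y":0,"z":0,"hand":0}
    - {"rx":0,"ry":0,"rz":0,"x":11,"y":0,"z":0,"hand":0}
    - {"rx":0,"ry":0,"rz":0,"x":0,"y":0,"z":0,"hand":0}

```text
time_s: 22.28
eef_pos: [532.5, -96.7, 148.5]
ee_rot: [0.541, 0.593, 0.386, -0.455]
force: [-0.1, -0.2, -1.2]
grip_width: 0.001
```

>>> jog_arm:
  increments:
    - {"rx":0,"ry":0,"rz":0,"x":0,"y":0,"z":-6,"hand":0}
    - {"rx":0,"ry":0,"rz":0,"x":0,"y":0,"z":-8,"hand":0}
    - {"rx":0,"ry":0,"rz":0,"x":0,"y":0,"z":-8,"hand":0}
    - {"rx":0,"ry":0,"rz":0,"x":0,"y":0,"z":-8,"hand":0}
    - {"rx":0,"ry":0,"rz":0,"x":0,"y":0,"z":-6,"hand":0}

```text
time_s: 22.9
eef_pos: [537.0, -60.0, 148.6]
ee_rot: [0.542, 0.593, 0.386, -0.454]
force: [-0.7, -2.5, 1.6]
grip_width: -0.002
```

```bash

python3 - <<'E'
from h import *
s,R=st();snap(19)
crop("pics/scene19.png","pics/s20.png",170,150,370,290,4)
E
```

```text
[537.  -60.  148.6] [[0.289, 0.95, -0.12], [-0.034, -0.115, -0.993], [-0.957, 0.291, -0.001]] grip -0.2 t 22.9 F [-0.7 -2.5  1.6]
```

View pics/s20.png

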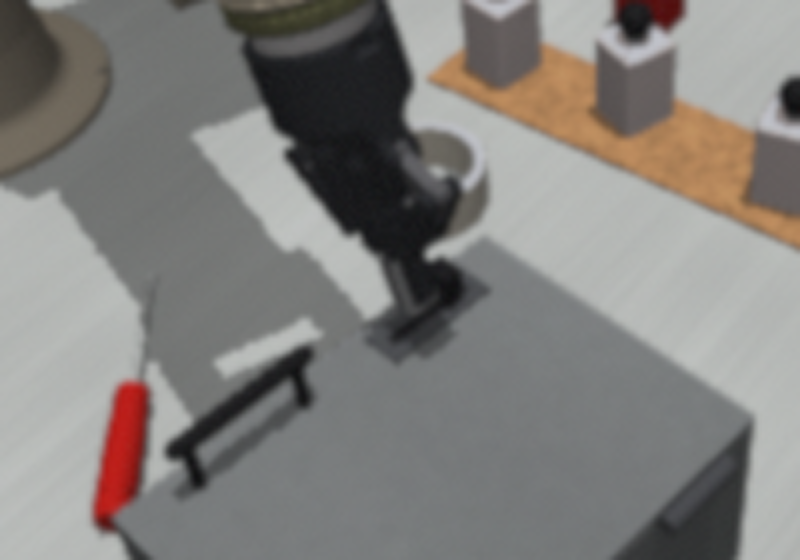

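The tab has moved with about 2.5 N to near the far end, crop (447,285). A little further to seat it.

>>> jog_arm:
  increments:
    - {"rx":0,"ry":0,"rz":0,"x":0,"y":0,"z":-3,"hand":0}
    - {"rx":0,"ry":0,"rz":0,"x":0,"y":0,"z":-1.5,"hand":0}
    - {"rx":0,"ry":0,"rz":0,"x":0,"y":0,"z":0,"hand":0}

```text
time_s: 23.38
eef_pos: [537.4, -56.0, 148.3]
ee_rot: [0.541, 0.593, 0.386, -0.455]
force: [0.1, 0.1, 0.3]
grip_width: -0.0
```

>>> jog_arm:
  increments:
    - {"rx":0,"ry":0,"rz":0,"x":0,"y":0,"z":5,"hand":0}
    - {"rx":0,"ry":0,"rz":0,"x":-20,"y":0,"z":5,"hand":0}
    - {"rx":0,"ry":0,"rz":0,"x":-30,"y":0,"z":0,"hand":0}
    - {"rx":0,"ry":0,"rz":0,"x":-20,"y":0,"z":30,"hand":0}
    - {"rx":0,"ry":0,"rz":0,"x":0,"y":0,"z":40,"hand":45}

```text
time_s: 24.0
eef_pos: [507.8, -134.0, 217.1]
ee_rot: [0.543, 0.593, 0.385, -0.454]
force: [0.9, -0.1, -0.1]
grip_width: 0.196
```

>>> jog_arm:
  increments:
    - {"rx":0,"ry":0,"rz":0,"x":0,"y":0,"z":40,"hand":45}
    - {"rx":0,"ry":0,"rz":0,"x":0,"y":0,"z":0,"hand":45}
    - {"rx":0,"ry":0,"rz":0,"x":0,"y":0,"z":0,"hand":45}

```text
time_s: 24.38
eef_pos: [502.6, -172.6, 215.2]
ee_rot: [0.541, 0.593, 0.386, -0.455]
force: [0.2, 0.1, 0.6]
grip_width: 0.526
```

```bash

python3 - <<'E'
from h import *
s,R=st([524,-175.8,157.5]);snap(20)
crop("pics/scene20.png","pics/s21.png",170,150,370,290,4)
crop("pics/top20.png","pics/t21.png",345,110,505,250,5)
E
```

```text
[ 502.6 -172.6  215.2] [[0.289, 0.95, -0.121], [-0.034, -0.116, -0.993], [-0.957, 0.291, -0.001]] grip 44.9 t 24.375 F [0.2 0.1 0.6]
delta tool [61.5  3.9  0.7]
```

View pics/s21.png

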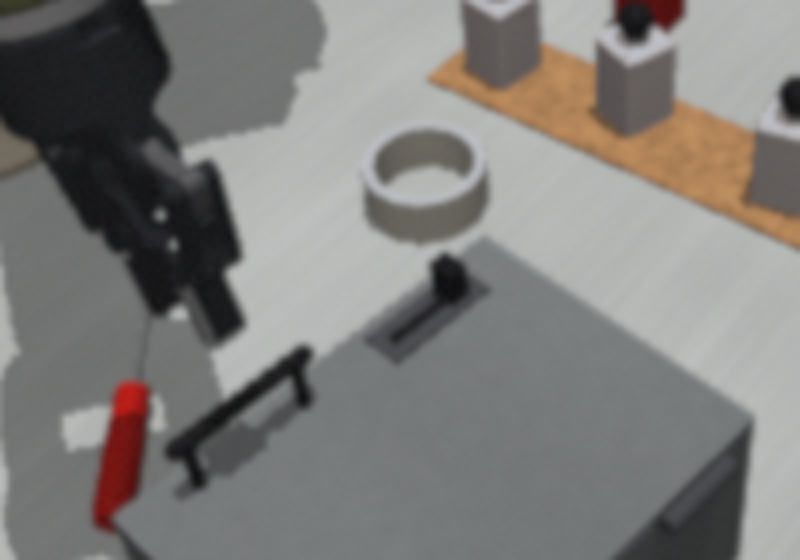

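View pics/t21.png

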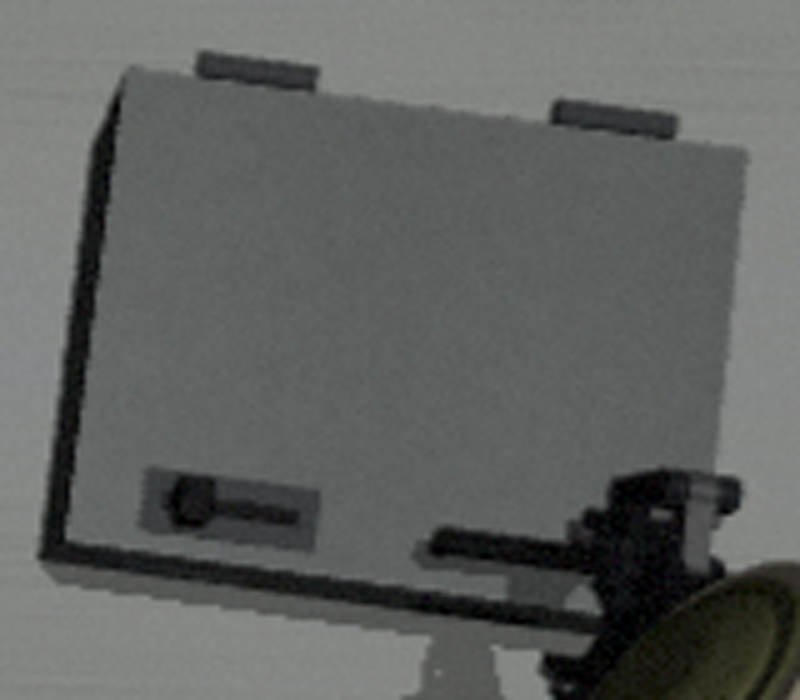

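The catch now stands at the far end: tab at top crop (192,500), previously (277,510). Regripping the bar.

>>> jog_arm:
  increments:
    - {"rx":0,"ry":0,"rz":0,"x":20,"y":3.9,"z":0.7,"hand":45}
    - {"rx":0,"ry":0,"rz":0,"x":25,"y":0,"z":0,"hand":45}
    - {"rx":0,"ry":0,"rz":0,"x":16,"y":0,"z":0,"hand":45}
    - {"rx":0,"ry":0,"rz":0,"x":0,"y":0,"z":0,"hand":25}
    - {"rx":0,"ry":0,"rz":0,"x":0,"y":0,"z":0,"hand":3}

```text
time_s: 25.1
eef_pos: [524.3, -176.1, 159.0]
ee_rot: [0.542, 0.593, 0.386, -0.454]
force: [1.9, 0.8, 3.6]
grip_width: 0.118
```

>>> jog_arm:
  increments:
    - {"rx":0,"ry":0,"rz":0,"x":0,"y":0,"z":0,"hand":3}
    - {"rx":0,"ry":0,"rz":0,"x":0,"y":0,"z":0,"hand":3}
    - {"rx":0,"ry":0,"rz":0,"x":0,"y":0,"z":0,"hand":3}
  force: 60

```text
time_s: 25.48
eef_pos: [524.3, -176.1, 159.0]
ee_rot: [0.542, 0.593, 0.386, -0.454]
force: [-1.3, 2.3, 6.0]
grip_width: 0.097
```

```bash
cat > plan.py <<'E'
from h import *
# rows following cover from angle 0 to thf. TCP relative bar stays rigid with the cover rotation about hinge axis
def plan(p,R,steps,th0=0):
    hin=np.array([706.5,-142.6,130.]);ax=np.array([0.118,0.993,0]);ax/=np.linalg.norm(ax)
    out=[]
    for d in steps:
        Q=Ro.from_rotvec(ax*d).as_matrix()
        p2=hin+Q@(p-hin);R2=Q@R
        rv=Ro.from_matrix(R.T@R2).as_rotvec();sh=R.T@(p2-p)
        out.append((rv.round(3),sh.round(1)));p,R=p2,R2
    return out,p,R
E
python3 - <<'E'
from plan import *
s,R=st()
o,p,R2=plan(s["eef_pos"],R,[0.03]*2+[0.08]*9)
for i in o:print(*i)
print(p)
E
```

```text
[ 524.3 -176.1  159. ] [[0.29, 0.949, -0.121], [-0.035, -0.116, -0.993], [-0.956, 0.292, -0.0]] grip 8.3 t 25.475 F [-1.3  2.3  6. ]
[-0.   -0.   -0.03] [-4.8  2.5 -0. ]
[-0.   -0.   -0.03] [-4.8  2.5 -0. ]
[-0.   -0.   -0.08] [-12.6   6.9  -0. ]
[-0.   -0.   -0.08] [-12.6   6.9  -0. ]
[-0.   -0.   -0.08] [-12.6   6.9  -0. ]
[-0.   -0.   -0.08] [-12.6   6.9  -0. ]
[-0.   -0.   -0.08] [-12.6   6.9  -0. ]
[-0.   -0.   -0.08] [-12.6   6.9  -0. ]
[-0.   -0.   -0.08] [-12.6   6.9  -0. ]
[-0.   -0.   -0.08] [-12.6   6.9  -0. ]
[-0.   -0.   -0.08] [-12.6   6.9  -0. ]
[ 595.36837097 -184.53777036  275.08091445]
```

>>> jog_arm:
  increments:
    - {"rx":0,"ry":0,"rz":-0.03,"x":-4.8,"y":2.5,"z":0,"hand":3}
    - {"rx":0,"ry":0,"rz":-0.03,"x":-4.8,"y":2.5,"z":0,"hand":3}
    - {"rx":0,"ry":0,"rz":0,"x":0,"y":0,"z":0,"hand":3}

```text
time_s: 25.85
eef_pos: [526.0, -176.3, 168.4]
ee_rot: [0.527, 0.581, 0.404, -0.471]
force: [-0.3, 1.5, -2.5]
grip_width: 0.103
```

The cover is free: it rose 9.4 mm at only about 2.5 N, which is its own weight. Continuing along the arc.

>>> jog_arm:
  increments:
    - {"rx":0,"ry":0,"rz":-0.06,"x":-9.5,"y":5.1,"z":0,"hand":3}
    - {"rx":0,"ry":0,"rz":-0.08,"x":-12.6,"y":6.9,"z":0,"hand":3}
    - {"rx":0,"ry":0,"rz":-0.08,"x":-12.6,"y":6.9,"z":0,"hand":3}
    - {"rx":0,"ry":0,"rz":-0.08,"x":-12.6,"y":6.9,"z":0,"hand":3}
    - {"rx":0,"ry":0,"rz":0,"x":0,"y":0,"z":0,"hand":3}

```text
time_s: 26.48
eef_pos: [544.9, -178.6, 218.8]
ee_rot: [-0.45, -0.513, -0.487, 0.545]
force: [-10.9, 2.5, 4.1]
grip_width: 0.098
```

>>> jog_arm:
  increments:
    - {"rx":0,"ry":0,"rz":-0.06,"x":-9.5,"y":5.1,"z":0,"hand":3}
    - {"rx":0,"ry":0,"rz":-0.08,"x":-12.6,"y":6.9,"z":0,"hand":3}
    - {"rx":0,"ry":0,"rz":-0.08,"x":-12.6,"y":6.9,"z":0,"hand":3}
    - {"rx":0,"ry":0,"rz":-0.08,"x":-12.6,"y":6.9,"z":0,"hand":3}
    - {"rx":0,"ry":0,"rz":0,"x":0,"y":0,"z":0,"hand":3}

```text
time_s: 27.1
eef_pos: [578.3, -182.7, 261.8]
ee_rot: [-0.364, -0.435, -0.558, 0.606]
force: [-12.1, 5.3, 10.2]
grip_width: 0.1
```

```bash

python3 - <<'E'
from plan import *
s,R=st();snap(21)
E
```

```text
[ 578.3 -182.7  261.8] [[-0.358, 0.926, -0.121], [0.045, -0.112, -0.993], [-0.933, -0.361, -0.001]] grip 8.5 t 27.1 F [-12.1   5.3  10.2]
```

View pics/scene21.png

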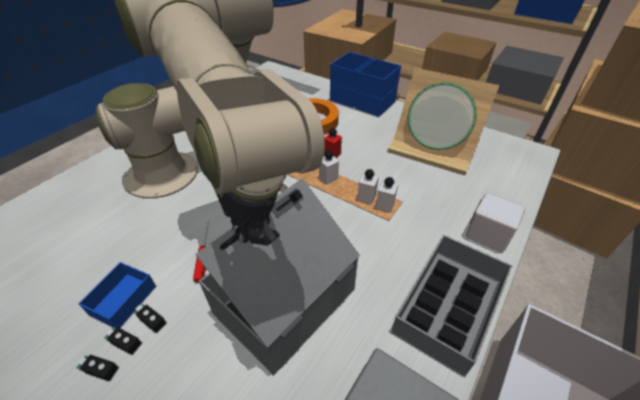

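The cover is lifted (open gap below it near (235,310)) and still gripped. The geometry gives about 0.66 rad, so I'll add margin.

>>> jog_arm:
  increments:
    - {"rx":0,"ry":0,"rz":-0.06,"x":-9.5,"y":5.1,"z":0,"hand":3}
    - {"rx":0,"ry":0,"rz":-0.08,"x":-12.6,"y":6.9,"z":0,"hand":3}
    - {"rx":0,"ry":0,"rz":-0.06,"x":-9.5,"y":5.1,"z":0,"hand":3}
    - {"rx":0,"ry":0,"rz":0,"x":0,"y":0,"z":0,"hand":3}
    - {"rx":0,"ry":0,"rz":0,"x":0,"y":0,"z":0,"hand":3}

```text
time_s: 27.82
eef_pos: [606.8, -186.2, 283.9]
ee_rot: [-0.302, -0.378, -0.598, 0.639]
force: [-8.1, 3.7, 10.5]
grip_width: 0.102
```

>>> jog_arm:
  increments:
    - {"rx":0,"ry":0,"rz":0,"x":0,"y":0,"z":0,"hand":3}
    - {"rx":0,"ry":0,"rz":0,"x":0,"y":0,"z":0,"hand":3}
    - {"rx":0,"ry":0,"rz":0,"x":0,"y":0,"z":0,"hand":3}
    - {"rx":0,"ry":0,"rz":0,"x":0,"y":0,"z":0,"hand":3}

```text
time_s: 28.32
eef_pos: [606.7, -186.2, 283.9]
ee_rot: [-0.302, -0.378, -0.598, 0.639]
force: [-7.4, 3.9, 10.4]
grip_width: 0.102
```

```bash

python3 - <<'E'
from plan import *
s,R=st();snap(22);d=s["eef_pos"]-np.array([706.5,-142.6,130]);print("angle",np.arctan2(d[2],-(d[0]*.993-d[1]*.118))-np.arctan2(29,176.9),np.abs(s["dq"]).max())
crop("pics/scene22.png","pics/s23.png",180,110,420,290,3)
crop("pics/top22.png","pics/t23.png",160,100,520,330,2)
E
```

```text
[ 606.7 -186.2  283.9] [[-0.531, 0.838, -0.121], [0.066, -0.102, -0.993], [-0.845, -0.536, -0.001]] grip 8.7 t 28.325 F [-7.4  3.9 10.4]
angle 0.8603077407550273 0.002029270947411913
```

View pics/s23.png

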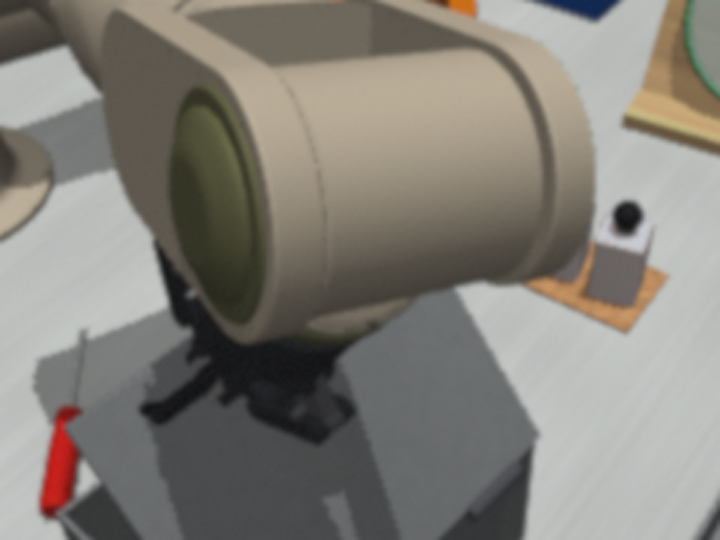

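View pics/t23.png

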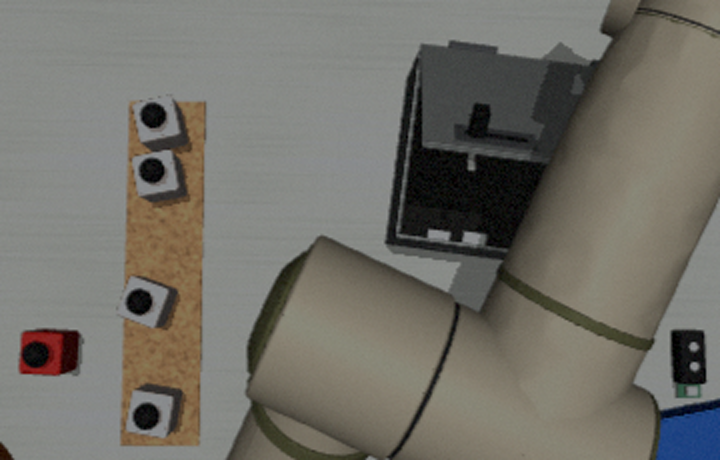

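```bash

python3 - <<'E'
from h import *
print(ray("top",230,250.5,95)); finish_job()
E
```

```text
[454.12057    277.51430551  95.        ]
the job is handed in; nothing more can be done
```

The job is handed in: the fallen flask stands released in the gap, and the arm is holding the cover open.

- **Flask:** My first grip was too deep and the flask's shoulder jammed on the finger tips. I laid it back down, gripped the ball nearer the finger tips and tilted the tool until it hung plumb. My last measurement puts its ball about 8 mm off the strip's centre line and 26 mm on the robot's side of the strip's origin. In the last top picture it and the three neighbours stand upright, with no visible shift in the neighbours.
- **Catch:** The tug found the cover caught: it stopped after about 5.5 mm and the force rose to 38 N, with the catch untouched. I slid the catch to the +y end, and on the next lift the cover moved freely at about 2.5 N.
- **Cover:** It is open about 0.86 rad by the arm's position. At hand-in the bar was still gripped at 60 N and the arm was still.

Two readings were not as expected:
- I overshot when setting the flask down, pressing it with up to about 27 N before backing off to 1.5 N and releasing.
- While holding the open cover, the wrist force stayed at about 13 N (10 N of it upward). I read this as slight strain between the arm's path and the true hinge arc.

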